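Gauge the height of a heel stack

TASK

Stack all the loose heel lifts on the seat of the height gauge, flush on one another with their rounded ends towards the column, in any order. Then free the clamp lever, raise the probe and swing the arm fully home over the stack, lower the probe gently until its sprung tip touches the top lift and gives a little, but not so far that it bottoms out, and put the clamp lever hard on to lock it at that height. Leave the other things on the table alone.

Things in the scene. Friction and masses are not known exactly. Their poses are not given: they have to be found in the camera images.
- gauge_seat (a point): Height gauge standing on the table, fixed: a flat dark steel base plate 290 mm deep and 180 mm wide, 14 mm thick, reaching 85 mm in front of the seat centre, with a round steel column (22 mm) at its rear, top at 170 mm. This point is the centre of the seat, on top of the plate (14 mm above the table). x points from the seat to the column, z up. A black inlay of the lifts' own outline marks the seat.
- gauge_seat_round (a point): The point of the seat inlay's rounded end, on top of the plate, 31 mm from the seat centre towards the column.
- gauge_pivot (a point): On the column's axis, 160 mm behind the seat centre, 138 mm above the table: the arm turns about the vertical through this point.
- gauge_arm (a joint): Swing of the gauge's aluminium arm about the column, rad: 0 = against its stop, probe exactly over the seat centre; grows (to 1.9) as the probe swings aside to the left (clockwise seen from above). Stiff (0.7 N m, about 4.5 N at the knob); stays where it is left. The probe's axis is 160 mm from the column's; underside of the arm 123 mm above the table.
- gauge_rod (a joint): How far the vertical probe rod is lowered in the arm's end, m: 0 fully raised (tip end 110 mm above the table), 0.085 fully down (25 mm). The slide takes about 5 N to move, stays where it is left, and takes twice that or more when the clamp lever is on.
- gauge_tip (a joint): How far the rod's sprung brass tip is pushed in, m: 0 free, 0.010 at its stop. Spring 400 N/m, so it pushes with at most 4 N until it meets the stop.
- gauge_lever (a joint): Angle of the clamp lever, rad: 0 = fully off, at its stop; its cam begins to grip the rod at 0.6, passes over centre at 1.1; 1.3 = hard on, at its stop. Turns counter-clockwise seen from above as it is put on; takes 1 N at the handle while free and 4 to 8 N as the cam grips; stays where it is left beyond the centre.
- gauge_knob (a point): Middle of the black round knob (28 mm diameter, 32 mm high, upright) on top of the probe rod, 259 mm above the table when raised, straight above the tip; the rod is raised, lowered and swung by it.
- gauge_tip_end (a point): Lower end of the brass tip (14 mm wide) of the probe.
- gauge_lever_grip (a point): Middle of the grip of the clamp lever's handle: an upright black post, 12 mm diameter, that stands 55 mm from the lever's pivot, on the side of the arm away from the seat when the arm is swung aside; the post's top is 18 mm above this point, free over its upper 34 mm.
- gauge_lever_pivot (a point): On the vertical axis of the clamp lever, level with the grip point.
- lift_a_center (a point): Heel lift A: a flat brown leatherboard slab, D-shaped, 62 mm long (x) by 56 mm wide (y), 10 mm thick (z), straight sides, one end rounded (radius 28 mm, towards its +x), the other square. This point is its centre, half-way up. May be absent.
- lift_a_round (a point): The point of lift A's rounded end, 31 mm from its centre, half-way up.
- lift_b_center (a point): Heel lift B: a flat brown leatherboard slab, D-shaped, 62 mm long (x) by 56 mm wide (y), 12 mm thick (z), straight sides, one end rounded (radius 28 mm, towards its +x), the other square. This point is its centre, half-way up. May be absent.
- lift_b_round (a point): The point of lift B's rounded end, 31 mm from its centre, half-way up.
- lift_c_center (a point): Heel lift C: a flat brown leatherboard slab, D-shaped, 62 mm long (x) by 56 mm wide (y), 14 mm thick (z), straight sides, one end rounded (radius 28 mm, towards its +x), the other square. This point is its centre, half-way up. May be absent.
- lift_c_round (a point): The point of lift C's rounded end, 31 mm from its centre, half-way up.
- lift_d_center (a point): Heel lift D: a flat brown leatherboard slab, D-shaped, 62 mm long (x) by 56 mm wide (y), 16 mm thick (z), straight sides, one end rounded (radius 28 mm, towards its +x), the other square. This point is its centre, half-way up. May be absent.
- lift_d_round (a point): The point of lift D's rounded end, 31 mm from its centre, half-way up.
- beeswax: Bystander, loose: small block of beeswax, 34x52x19 mm, lying behind the lifts; origin at the centre of its underside.
- spool_white: Bystander, loose: spool of white thread, about 49x61x50 mm, standing near the left front; origin at the centre of its underside.
- edge_slicker: Bystander, loose: turned wooden edge slicker, 20x83x20 mm, lying at the left front; origin at the centre of its underside.
Not all that is in view belongs to the job. What is shaped like the part that bears lift_a_center but red or yellow is not meant. What is shaped like the part that bears lift_b_center but purple is not meant.

How it is judged:
By the outcome, as a careful person would: the job done as asked, in the order asked, and still so for the second after the job is handed in, with the robot touching nothing.
Of lift_a, lift_b, lift_c, lift_d only 2 to 4 are there at a start; the rules pass over those that are not, and their reading is None.
At some moment in a run one of lift_a, lift_b, lift_c, lift_d may be knocked a few centimetres aside while the robot is not near it.
Once in a run the grip may slacken for a moment while it holds something.
It also fails if it takes over 210 s, if anything falls off the work surface, if the arm or the gripper's body presses on something with over 40 N, if the wrist force passes 120 N, or if a joint passes its speed limit or range.

ROBOT

A 7-joint arm with a two-finger parallel gripper is mounted at the origin on a cart in front of the work surface, level with it; the furniture and walls round the work are solid. World frame = base frame: x ahead of the robot, y to its left, z up, the work surface at z = 0. Lengths are in m, angles in rad, forces in N, time in s.
With the tool pointing down it reaches from about 0.35 to 0.9 m from the base axis. Payload 8.1 kg.
Tool frame: the origin (TCP) lies at the very end of the fingers, on their centre line; the grasp point (between the pads) lies 19 mm behind it (arm.tcp_to_grasp is the z of the grasp point in the tool frame, in m); z points along the fingers, y is the line along which they close (so a half turn about z gives the same grasp; the last joint's range is limited). The gripper opens to 92 mm and grips with 3 to 60 N. Pads are 19 mm wide; open, the fingers measure 130 mm over their backs; the gripper's body (75 mm by 190 mm) begins 47 mm behind the grasp point.
Start: joints at [-1.304, 0.434, 0.025, 1.573, -0.012, 1.134, -0.075], TCP at [0.226, 0.583, 0.227] pointing down, gripper open.
Joint ranges: [-2.62, 2.62], [-0.44, 2.09], [-1.27, 1.32], [0.08, 2.57], [-1.32, 4.46], [0.12, 2], [-2.74, 2.74]. Speed limits (rad/s): [2.22, 2.22, 3.01, 3.01, 3.14, 3.14, 3.14].

INTERFACE

Orientations are given as a rotation vector (axis times angle).
In Python, from cell import readout, vision, sign_off, arm gives the robot as it stands. The module is installed in compiled form; this text tells all that it offers.
- The arm moves only by the shell command python3 -m creep 'ROWS' [FORCE]. ROWS is JSON, a list of rows, each a list of 5 numbers: the shift along the tool's x, y, z in units of 4 cm (1.0 is 4 cm), then the turn about the tool's z in units of 4 degrees (1.0 is 4 degrees), then the opening, from 0 (shut) to 1 (fully open). A call has 1 to 12 rows; each row shifts and turns the commanded pose from where the row before left it, along the tool's axes as they then stand; what a row does not reach is not made up. A row lasts 1/8 s, in which the tool goes at most 62.5 mm and 10.7 degrees, less where a joint would pass 70% of its speed; a pose out of reach is approached as far as the arm can. A call with a number of a shift or a turn outside -1 to 1 is refused whole. A call with a gripper value outside its range is refused whole. The fingers move at their own pace and stop on an object; FORCE is the grip in N (left out, the last holds). Time passes only in rows, so rows that do not move let the fingers close. It gives the time, the measured TCP pose, the force, the opening and the grip force at its end, in the units of the state.
- readout.observe(): the state, without advancing time (a new reading comes with each control period).
- vision.get_image(name): name is "scene" or "top"; returns a dict with "pixels" (384x512x3 uint8, blue, green, red), "z_map" (384x512 float32, m along the optical axis (not along the pixel's ray), 0 where there is no reading), "camera_matrix" (3x3 intrinsics, pixels), "position" and "rotation" of the camera in the world. Camera axes: x right, y up, looking along -z (the intrinsics and any distortion apply to the point x, -y, -z); pixel columns grow to the right and rows downward; lengths in m; the calibration is good to about 2 mm. A picture is of the moment at which its call begins.
- sign_off(): hands the job in; it is judged then, once.
The state is a dict: "clock": time; "joints": joint angles; "dq": joint speeds; "joint_efforts": joint torques, N m; "position": TCP position; "ee_rot": TCP orientation; "force": force on the tool from outside, world axes, zero at the start; "ft_torque": the same for the moment, N m; "width": opening from 0.0 (shut) to 1.0 (fully open); "gripper_force": force on a finger pad.
Only numpy, scipy, OpenCV 4.12 (cv2) and the standard library are available. Lean on these libraries where they do the work, as an engineer would, in place of code of your own. Each camera call takes 0.05 s, during which the arm holds its last target. There are 200 camera calls.

## Working session

There is one attempt and no reset: what is moved stays moved. The work goes in short steps, Python scripts to look and compute and a shell command to move; the robot and the scene stay as the last step left them, time stands still between calls to the robot, and variables do not carry over. Pictures are saved under pics/ and viewed, at most 14 in all, crops included, and the job is handed in when it is done.

```bash
mkdir -p pics
cat > h.py <<'E'
import numpy as np, cv2
from cell import readout, vision, arm
from scipy.spatial.transform import Rotation as R
def cam(n):
    d=vision.get_image(n); d['K']=np.array(d['camera_matrix']); d['R']=np.array(d['rotation']); d['p']=np.array(d['position'])
    if d['R'].size!=9: d['R']=R.from_rotvec(d['R']).as_matrix()
    return d
def ray(d,u,v):
    K=d['K']; c=np.array([(u-K[0,2])/K[0,0],-(v-K[1,2])/K[1,1],-1.0]); return d['R']@c
def onz(d,u,v,z):
    r=ray(d,u,v); return d['p']+r*(z-d['p'][2])/r[2]
def at(d,u,v):
    return d['p']+ray(d,u,v)*d['z_map'][int(v),int(u)]
def cloud(d):
    v,u=np.mgrid[:384,:512]; K=d['K']
    c=np.stack([(u-K[0,2])/K[0,0],-(v-K[1,2])/K[1,1],-np.ones(u.shape)],-1)
    return d['p']+(c@d['R'].T)*d['z_map'][...,None]
E
python3 - <<'E'
from h import *
for n in('scene','top'):
    d=cam(n); cv2.imwrite(f'pics/{n}0.png',d['pixels']); print(n,d['p'],d['R'].round(3).tolist(),d['K'].tolist())
    np.savez(f'{n}0.npz',**{k:d[k] for k in('pixels','z_map','K','R','p')})
s=readout.observe(); print(s,arm.tcp_to_grasp)
E
```

```text
scene [-0.26754579  0.49939131  1.29297414] [[-0.577, 0.629, -0.521], [-0.817, -0.433, 0.381], [0.015, 0.645, 0.764]] [[368.59524401655045, 0.0, 252.77497540659724], [0.0, 368.59524401655045, 194.18860919128593], [0.0, 0.0, 1.0]]
top [ 0.32031608 -0.09423863  1.66117707] [[0.004, 0.991, -0.133], [-1.0, 0.002, -0.012], [-0.011, 0.133, 0.991]] [[478.868591423526, 0.0, 257.28159640175045], [0.0, 478.868591423526, 198.49435204609065], [0.0, 0.0, 1.0]]
{'clock': 0.1, 'joints': array([-1.30361456,  0.43514284,  0.02494938,  1.57401277, -0.01157786,
        1.13402384, -0.07511648]), 'dq': array([ 0.00128236,  0.0003003 , -0.00106355, -0.00271106, -0.00094493,
       -0.00090367, -0.00076062]), 'joint_efforts': array([ 2.47585922e-03, -6.69122887e+01,  9.87821706e-01, -3.15148079e+01,
       -6.04988309e-02,  3.74541362e-02,  4.99267639e-05]), 'position': array([0.22575592, 0.58229608, 0.22602711]), 'ee_rot': array([-5.77609174e-01, -3.08790814e+00,  2.25680530e-03]), 'force': array([ 0.24372307, -0.08817335,  0.36240599]), 'ft_torque': array([-0.01290503,  0.00892947,  0.03835141]), 'gripper_force': 0.0, 'width': 0.9999394532374514} -0.0188
```

View pics/scene0.png

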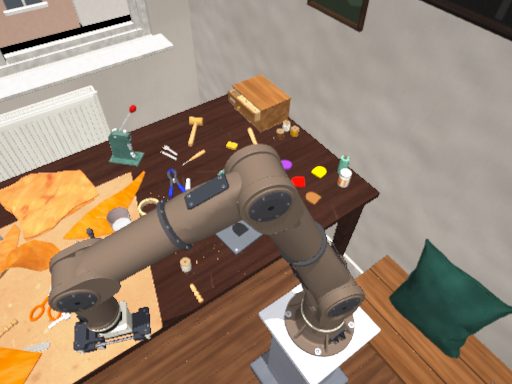

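View pics/top0.png

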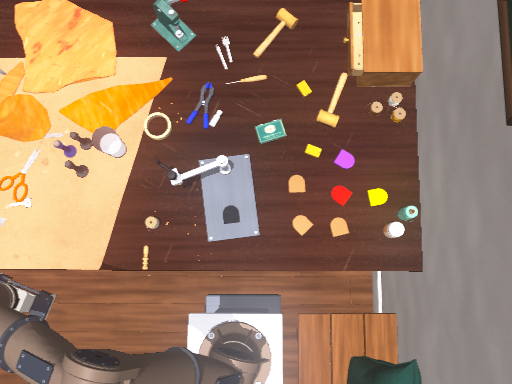

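The scene view shows the robot over the left mat and the gauge plate at about (240,235). The top view is clear:
- **Gauge:** plate (230,200), seat inlay (231,215), column (222,163), arm swung left with the knob at about (174,178).
- **Lift candidates:** brown D's at (297,184), (302,225) and (340,227).
- **Not meant:** red D (341,195), yellow D (377,197), purple D (345,158), beeswax (314,151).

I choose the three brown ones and check them in one close crop.

```bash
cat > lifts.py <<'E'
from h import *
def lifts(d,zt=0.012,draw=None,roi=None):
    hsv=cv2.cvtColor(d['pixels'],cv2.COLOR_BGR2HSV)
    m=cv2.inRange(hsv,(6,70,110),(18,190,255))
    P=cloud(d); ok=(P[...,2]<0.13)&(P[...,2]>0.003)
    x0,x1,y0,y1=roi or (0.3,0.75,-0.55,-0.12)
    ok&=(P[...,0]>x0)&(P[...,0]<x1)&(P[...,1]>y0)&(P[...,1]<y1)
    m[~ok]=0
    out=[]
    for c in cv2.findContours(m,cv2.RETR_EXTERNAL,cv2.CHAIN_APPROX_NONE)[0]:
        if cv2.contourArea(c)<80: continue
        mm=np.zeros_like(m); cv2.drawContours(mm,[c],-1,255,-1)
        er=cv2.erode(mm,np.ones((3,3)))>0
        z=np.median(P[...,2][er])
        q=np.array([onz(d,u,v,z)[:2] for u,v in c[:,0]])
        out.append((q,z,c))
    return out
def pose(q):
    """D outline -> centre, heading of the round end, length, width"""
    (c,(w,h),a)=cv2.minAreaRect((q*1000).astype(np.float32)); 
    c=np.array(c)/1000; b=cv2.boxPoints(((c*1000).tolist(),(w,h),a))/1000
    best=None   # the round end's two box corners are far from the outline
    dist=[np.min(np.linalg.norm(q-p,axis=1)) for p in b]
    i=max(range(4),key=lambda i:dist[i]+dist[(i+1)%4])
    r=(b[i]+b[(i+1)%4])/2; v=r-c
    return c,np.degrees(np.arctan2(v[1],v[0])),2*np.linalg.norm(v),np.linalg.norm(b[i]-b[(i+1)%4]),np.round(np.sort(dist)*1000)
E
python3 - <<'E'
from lifts import *
for n in('top','scene'):
    d=dict(np.load(n+'0.npz'))
    for q,z,c in lifts(d):
        print(n,c.mean((0,1)).round(),'z',z.round(4),*[np.round(x,4) for x in pose(q)])
d=dict(np.load('top0.npz'))
cv2.imwrite('pics/crop0.png',cv2.resize(d['pixels'][130:250,140:400],None,fx=3,fy=3,interpolation=cv2.INTER_CUBIC))
P=cloud(d)
print('table z',np.median(P[200:230,265:285,2]),'plate',np.median(P[185:200,212:245,2]))
# inlay
m=(d['pixels'].max(2)<60).astype(np.uint8)*255; o=np.zeros_like(m); o[200:228,215:248]=m[200:228,215:248]
c=max(cv2.findContours(o,cv2.RETR_EXTERNAL,cv2.CHAIN_APPROX_NONE)[0],key=cv2.contourArea)
q=np.array([onz(d,u,v,.014)[:2] for u,v in c[:,0]]); print('inlay',pose(q))
for z in (.2,.25,.15):
  k=(P[...,2]>z-.02)&(P[...,2]<z+.03)&(P[...,0]>.4)&(P[...,0]<.9)&(P[...,1]>-.1)&(P[...,1]<.4); print(z,P[k].mean(0),k.sum())
E
```

```text
top [338. 225.] z 0.01 [ 0.4481 -0.3577] -80.3758 0.0624 0.0678 [ 4.  5.  9. 20.]
top [302. 223.] z 0.0157 [ 0.4566 -0.2264] 44.824 0.0629 0.0611 [ 2.  5. 10. 12.]
top [296. 184.] z 0.0115 [ 0.5958 -0.2112] 0.1071 0.0636 0.0593 [ 3.  5. 12. 15.]
scene [312. 198.] z 0.0082 [ 0.4421 -0.3527] 13.3715 0.0615 0.059 [ 4.  5. 11. 12.]
table z 1.0664369383794892e-05 plate 0.01404037623085208Traceback (most recent call last):
  File "<stdin>", line 12, in <module>
ValueError: max() iterable argument is empty
```

View pics/crop0.png

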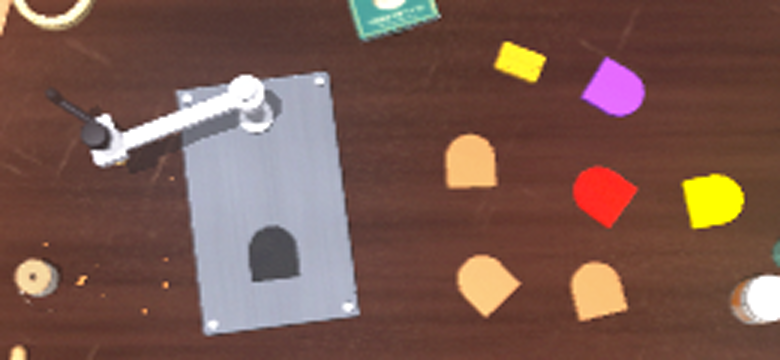

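The crop confirms three plain brown D lifts: crop (470,162) round end up, (487,285) round end up-left, (598,290) round end up. Red, purple and yellow are decoys. Knob at crop (97,133), lever post at (50,95).

```bash
cat > lifts.py <<'E'
from h import *
S=4
def outline(d,mask_fn,box,z):
    """largest blob in pixel box (u0,v0,u1,v1), at 4x, as world xy at height z"""
    u0,v0,u1,v1=box; im=cv2.resize(d['pixels'][v0:v1,u0:u1],None,fx=S,fy=S,interpolation=cv2.INTER_CUBIC)
    m=mask_fn(im)
    c=max(cv2.findContours(m,cv2.RETR_EXTERNAL,cv2.CHAIN_APPROX_NONE)[0],key=cv2.contourArea)[:,0]
    return np.array([onz(d,(u+.5)/S-.5+u0,(v+.5)/S-.5+v0,z)[:2] for u,v in c])
def brown(im):
    h=cv2.cvtColor(im,cv2.COLOR_BGR2HSV); return cv2.inRange(h,(8,60,125),(20,200,255))
def dark(im): return cv2.inRange(im,(0,0,0),(75,75,75))
def pose(q):
    (c,(w,h),a)=cv2.minAreaRect((q*1000).astype(np.float32)); b=cv2.boxPoints((c,(w,h),a))/1000; c=np.array(c)/1000
    dist=np.array([np.min(np.linalg.norm(q-p,axis=1)) for p in b])
    i=max(range(4),key=lambda i:dist[i]+dist[(i+1)%4])
    r=(b[i]+b[(i+1)%4])/2; v=r-c
    return c.round(4),np.degrees(np.arctan2(v[1],v[0])).round(1),'L',(2*np.linalg.norm(v)).round(4),'W',np.linalg.norm(b[i]-b[(i+1)%4]).round(4),(dist*1000).round(1)
E
python3 - <<'E'
from lifts import *
d=dict(np.load('top0.npz')); P=cloud(d)
for box in((283,170,312,198),(286,210,320,240),(324,212,354,240)):
    z=np.median(P[box[1]+12:box[3]-12,box[0]+12:box[2]-12,2]); print(z.round(4),*pose(outline(d,brown,box,z)))
print('inlay',*pose(outline(d,dark,(218,200,246,230),.014)))
def plate(im):
    h=cv2.cvtColor(im,cv2.COLOR_BGR2HSV); return cv2.inRange(h,(95,20,90),(125,120,255))
q=outline(d,plate,(195,185,265,245),.014); (c,s,a)=cv2.minAreaRect((q*1000).astype(np.float32)); print('plate front part',c,s,a)
k=(P[...,2]>.12)&(P[...,0]>.4)&(P[...,0]<.9)&(P[...,1]>-.1)&(P[...,1]<.4)
v,u=np.nonzero(k); print(u.min(),u.max(),v.min(),v.max())
for lo,hi in((.12,.145),(.145,.18),(.18,.23),(.23,.3)):
    kk=k&(P[...,2]>lo)&(P[...,2]<hi); v,u=np.nonzero(kk); print(lo,kk.sum(),P[kk].mean(0).round(3) if kk.any() else '')
    if hi!=.18: print([(a,b,*P[b,a].round(3)) for a,b in zip(u,v)][::max(1,len(u)//14)])
E
```

```text
0.0116 [ 0.595  -0.2111] 2.3 L 0.0662 W 0.0619 [ 3.7  3.2 13.2 12.8]
0.0159 [ 0.4544 -0.2251] 44.8 L 0.0653 W 0.06 [ 3.   1.4 13.3 11.8]
0.0088 [ 0.4467 -0.355 ] 14.1 L 0.0673 W 0.0626 [ 3.5  3.7 13.5 12.8]
inlay [0.4603 0.0355] 0.7 L 0.0096 W 0.0078 [0.1 0.9 6.3 0.9]
plate front part (502.0421447753906, 19.345909118652344) (198.94677734375, 178.48239135742188) 7.525465965270996
110 228 128 185
0.12 173 [0.634 0.182 0.138]
[(np.int64(114), np.int64(131), np.float64(0.748), np.float64(0.397), np.float64(0.132)), (np.int64(119), np.int64(142), np.float64(0.712), np.float64(0.38), np.float64(0.127)), (np.int64(118), np.int64(146), np.float64(0.699), np.float64(0.383), np.float64(0.129)), (np.int64(112), np.int64(150), np.float64(0.683), np.float64(0.399), np.float64(0.137)), (np.int64(213), np.int64(163), np.float64(0.639), np.float64(0.067), np.float64(0.144)), (np.int64(227), np.int64(165), np.float64(0.635), np.float64(0.023), np.float64(0.132)), (np.int64(220), np.int64(167), np.float64(0.63), np.float64(0.046), np.float64(0.123)), (np.int64(203), np.int64(168), np.float64(0.622), n
[... 1909 characters left out ...]
at64(0.574), np.float64(0.191), np.float64(0.213))]
0.23 7 [0.588 0.183 0.232]
[(np.int64(172), np.int64(171), np.float64(0.595), np.float64(0.182), np.float64(0.233)), (np.int64(174), np.int64(171), np.float64(0.595), np.float64(0.176), np.float64(0.232)), (np.int64(171), np.int64(173), np.float64(0.589), np.float64(0.185), np.float64(0.235)), (np.int64(167), np.int64(174), np.float64(0.586), np.float64(0.198), np.float64(0.23)), (np.int64(172), np.int64(174), np.float64(0.586), np.float64(0.182), np.float64(0.232)), (np.int64(175), np.int64(174), np.float64(0.586), np.float64(0.173), np.float64(0.231)), (np.int64(170), np.int64(176), np.float64(0.58), np.float64(0.188), np.float64(0.231))]
```

Run:
```python
from lifts import *
d=dict(np.load('top0.npz')); P=cloud(d)
print(d['pixels'][214,231],d['pixels'][195,231],d['pixels'][230,231])
for t in (80,95,110):
    f=lambda im: cv2.inRange(im.max(2),0,t)
    print('inlay',t,*pose(outline(d,f,(219,202,244,226),.014)))
# plate lower region: fit front edge and right/left edges by lines
g=cv2.resize(d['pixels'],None,fx=4,fy=4,interpolation=cv2.INTER_CUBIC); h=cv2.cvtColor(g,cv2.COLOR_BGR2HSV)
m=cv2.inRange(g[...,0],105,255)&cv2.inRange(h[...,1],0,110)
m[:,:195*4]=0;m[:,265*4:]=0;m[:185*4]=0;m[245*4:]=0
W=lambda u,v: onz(d,(u+.5)/4-.5,(v+.5)/4-.5,.014)[:2]
L=[];Rr=[];F=[]
for v in range(192*4,232*4,4):
    u=np.nonzero(m[v])[0]; L.append(W(u.min(),v));Rr.append(W(u.max(),v))
for u in range(212*4,252*4,4):
    v=np.nonzero(m[:,u])[0]; F.append(W(u,v.max()))
for n,q in(('L',L),('R',Rr),('F',F)):
    l=cv2.fitLine(np.float32(q),cv2.DIST_HUBER,0,.001,.001).ravel(); print(n,l.round(4),np.degrees(np.arctan2(l[1],l[0])).round(2))
# knob & post: depth
d2=dict(np.load('scene0.npz')); P2=cloud(d2)
for PP,n in((P,'top'),(P2,'scene')):
    k=(PP[...,2]>.2)&(PP[...,2]<.26)&(abs(PP[...,0]-.586)<.04)&(abs(PP[...,1]-.185)<.03); print(n,k.sum(),PP[k].mean(0) if k.any() else'')
```

```text
[83 78 78] [192 175 170] [195 178 174]
inlay 80 [0.4633 0.0351] 0.7 L 0.0156 W 0.0086 [0.1 0.9 7.1 0.9]
inlay 95 [0.4861 0.0182] 7.7 L 0.0586 W 0.053 [ 1.7  2.3 10.8 11.3]
inlay 110 [0.4865 0.0179] 6.7 L 0.0602 W 0.0549 [ 2.   2.3 11.6 12. ]
L [0.9912 0.1326 0.4997 0.1098] 7.62
R [ 0.9913  0.1316  0.4963 -0.0715] 7.56
F [ 0.1319 -0.9913  0.4027  0.0108] -82.42
top 79 [0.58533668 0.18486409 0.2237073 ]
scene 0
```

```bash
cat > go.py <<'E'
"""python3 go.py x y z [heading of the lift axis, deg]: shift and turn in row units from the measured pose"""
import sys
from h import *
s=readout.observe(); M=R.from_rotvec(s['ee_rot']).as_matrix(); a=[float(v) for v in sys.argv[1:]]
hy=np.degrees(np.arctan2(M[1,1],M[0,1])); t=0
dp=np.array(a[:3])-s['position']
if len(a)>3:
    t=-(a[3]+90-hy); t=(t+90)%180-90
    M2=M@R.from_euler('z',t,degrees=True).as_matrix(); print('shift AFTER turn',(M2.T@dp/.04).round(2))
print('clock',round(s['clock'],1),'pos',s['position'].round(4),'tool y',hy.round(1),'tilt',np.degrees(np.arccos(-M[2,2])).round(1),'shift',(M.T@dp/.04).round(2),'turn',round(t/4,2),'F',s['force'].round(1),'w',round(s['width'],3),round(s['gripper_force'],1),'q7',s['joints'][6].round(2))
E
python3 go.py 0.45 0.40 0.32; python3 go.py .45 -.229 .12 44.8
```

```text
clock 0.1 pos [0.2258 0.5823 0.226 ] tool y 68.8 tilt 0.1 shift [-6.87 -2.23 -2.35] turn 0.0 F [ 0.2 -0.1  0.4] w 1.0 0.0 q7 -0.08
shift AFTER turn [ 10.31 -18.34   2.68]
clock 0.1 pos [0.2258 0.5823 0.226 ] tool y 68.8 tilt 0.1 shift [-12.56 -16.88   2.68] turn -16.5 F [ 0.2 -0.1  0.4] w 1.0 0.0 q7 -0.08
```

```bash
python3 -m creep '[[-0.98,-0.32,-0.34,0,1],[-0.98,-0.32,-0.34,0,1],[-0.98,-0.32,-0.34,0,1],[-0.98,-0.32,-0.34,0,1],[-0.98,-0.32,-0.34,0,1],[-0.98,-0.32,-0.34,0,1],[-0.98,-0.32,-0.34,0,1],[-0.38,-0.98,0,0,1],[-0.38,-0.98,0,0,1],[-0.38,-0.98,0,0,1],[-0.38,-0.98,0,0,1],[-0.38,-0.98,0,0,1]]' 20
python3 -m creep '[[-0.38,-0.98,0,0,1],[-0.38,-0.98,0,0,1],[-0.38,-0.98,0,0,1],[-0.38,-0.98,0,0,1],[-0.38,-0.98,0,0,1],[-0.38,-0.98,0,0,1],[-0.38,-0.98,0,0,1],[-0.38,-0.98,0,0,1],[-0.38,-0.98,0,0,1],[-0.38,-0.98,0,0,1],[0,0,0.5,-1,1],[0,0,0.5,-1,1]]'
python3 -m creep '[[0,0,0.5,-1,1],[0,0,0.5,-1,1],[0,0,0.5,-1,1],[0,0,0.5,-1,1],[0,0,0.5,-1,1],[0,0,0,-1,1],[0,0,0,-1,1],[0,0,0,-1,1],[0,0,0,-1,1],[0,0,0,-1,1],[0,0,0,-1,1],[0,0,0,-1,1]]'
python3 go.py .45 -.229 .12 44.8
```

```text
clock: 1.6
position: [0.449, 0.1883, 0.3217]
ee_rot: [-0.578, -3.088, 0.0]
force: [-0.0, -0.3, -0.4]
width: 0.998
gripper_force: 0.0
clock: 3.1
position: [0.4491, -0.2312, 0.2812]
ee_rot: [-0.359, -3.121, 0.0]
force: [-0.3, 0.5, -0.4]
width: 0.999
gripper_force: 0.0
clock: 4.6
position: [0.4491, -0.2305, 0.1816]
ee_rot: [0.943, -2.996, -0.001]
force: [0.6, 0.8, 0.5]
width: 0.999
gripper_force: 0.0
shift AFTER turn [-0.04  0.01  1.54]
clock 4.6 pos [ 0.4491 -0.2305  0.1816] tool y 124.9 tilt 0.0 shift [-0.04  0.02  1.54] turn -2.46 F [0.6 0.8 0.5] w 0.999 0.0 q7 2.69
```

```bash
for i in 1; do
python3 -m creep '[[0,0,0,1,1],[0,0,0,1,1],[0,0,0,1,1],[0,0,0,1,1],[0,0,0,1,1],[0,0,0,1,1],[0,0,0,1,1],[0,0,0,1,1],[0,0,0,1,1],[0,0,0,1,1],[0,0,0,1,1],[0,0,0,1,1]]' >/dev/null
python3 -m creep '[[0,0,0,1,1],[0,0,0,1,1],[0,0,0,1,1],[0,0,0,1,1],[0,0,0,1,1],[0,0,0,1,1],[0,0,0,1,1],[0,0,0,1,1],[0,0,0,1,1],[0,0,0,1,1],[0,0,0,1,1],[0,0,0,1,1]]' >/dev/null
python3 -m creep '[[0,0,0,1,1],[0,0,0,1,1],[0,0,0,1,1],[0,0,0,1,1],[0,0,0,1,1],[0,0,0,1,1],[0,0,0,1,1],[0,0,0,1,1],[0,0,0,1,1],[0,0,0,1,1],[0,0,0,1,1],[0,0,0,1,1]]' >/dev/null
python3 -m creep '[[0,0,0,1,1],[0,0,0,1,1],[0,0,0,1,1],[0,0,0,1,1],[0,0,0,1,1],[0,0,0,1,1],[0,0,0,0.5,1]]'; done
python3 go.py .45 -.229 .003 44.8
python3 - <<'E'
from h import *
for n in('scene','top'):
    d=cam(n); cv2.imwrite(f'pics/{n}1.png',d['pixels'])
    np.savez(f'{n}1.npz',**{k:d[k] for k in('pixels','z_map','K','R','p')})
a=cv2.imread('pics/top1.png')[110:300,210:430]; b=cv2.imread('pics/scene1.png')[110:300,210:430]
cv2.imwrite('pics/pair1.png',cv2.resize(np.hstack([a,b]),None,fx=1.8,fy=1.8))
E
```

```text
clock: 9.98
position: [0.4492, -0.2304, 0.1817]
ee_rot: [-2.905, -1.196, 0.001]
force: [-0.1, 0.7, -0.1]
width: 0.998
gripper_force: 0.0
shift AFTER turn [ 0.04 -0.01  4.47]
clock 10.0 pos [ 0.4492 -0.2304  0.1817] tool y -45.3 tilt 0.0 shift [ 0.04 -0.01  4.47] turn -0.01 F [-0.1  0.7 -0.1] w 0.998 0.0 q7 0.12
```

View pics/pair1.png

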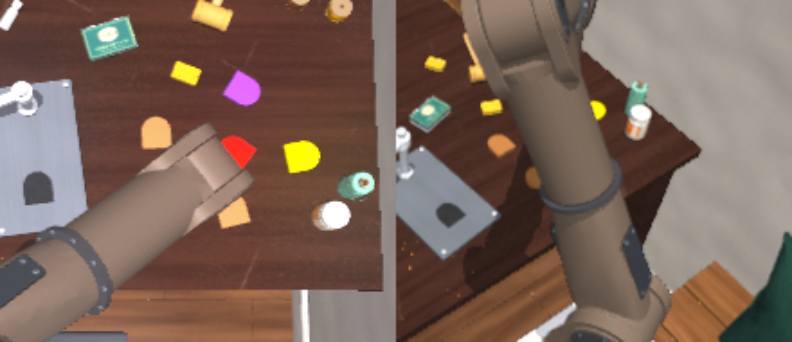

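The view shows the wrist covering the target lift; lift 1 at pair (155,133) and lift 3 at (233,212) are still in place. Descending blind to grasp.

```bash
python3 -m creep '[[0,0,0.8,0,1],[0,0,0.8,0,1],[0,0,0.8,0,1],[0,0,0.8,0,1],[0,0,0.6,0,1],[0,0,0.4,0,1],[0,0,0.25,0,1],[0,0,0,0,1]]' 25
python3 -m creep '[[0,0,0,0,0],[0,0,0,0,0],[0,0,0,0,0],[0,0,0,0,0],[0,0,0,0,0],[0,0,0,0,0],[0,0,0,0,0],[0,0,0,0,0]]' 25;python3 go.py .45 -.229 .003 44.8
```

```text
clock: 11.08
position: [0.4493, -0.2307, 0.0038]
ee_rot: [-2.904, -1.197, 0.0]
force: [-0.2, -0.3, 0.1]
width: 0.999
gripper_force: 0.0
clock: 12.08
position: [0.4495, -0.2306, 0.0041]
ee_rot: [-2.904, -1.197, -0.001]
force: [-0.6, 1.2, 5.4]
width: 0.609
gripper_force: 25.0
shift AFTER turn [ 0.04 -0.02  0.03]
clock 12.1 pos [ 0.4495 -0.2306  0.0041] tool y -45.2 tilt 0.0 shift [ 0.04 -0.02  0.03] turn 0.0 F [-0.6  1.2  5.4] w 0.609 25.0 q7 0.39
```

```bash
python3 -m creep '[[0,0,-0.4,0,0],[0,0,-0.8,0,0],[0,0,-0.9,0,0],[0,0,-0.6,0,0],[0,0,0,1,0],[0,0,0,1,0],[0,0,0,1,0],[0,0,0,1,0],[0,0,0,1,0],[0,0,0,1,0],[0,0,0,1,0],[0,0,0,1,0]]'
python3 go.py .4792 .017 .06 7.6
```

```text
clock: 13.58
position: [0.4491, -0.2306, 0.1126]
ee_rot: [-3.122, -0.346, -0.0]
force: [0.3, 0.4, -1.0]
width: 0.609
gripper_force: 25.0
shift AFTER turn [ 1.56 -6.04  1.32]
clock 13.6 pos [ 0.4491 -0.2306  0.1126] tool y -77.3 tilt 0.0 shift [ 2.09 -5.88  1.32] turn 1.26 F [ 0.3  0.4 -1. ] w 0.609 25.0 q7 -0.21
```

```bash
python3 -m creep '[[0,0,0,1,0],[0,0,0,0.26,0],[0.2,-0.75,0,0,0],[0.2,-0.75,0,0,0],[0.2,-0.76,0,0,0],[0.2,-0.76,0,0,0],[0.2,-0.76,0,0,0],[0.2,-0.76,0,0,0],[0.2,-0.75,0,0,0],[0.16,-0.75,0,0,0],[0,0,0.65,0,0],[0,0,0.65,0,0]]'
python3 go.py .4792 .017 .0185 7.6
```

```text
clock: 15.08
position: [0.4788, 0.018, 0.0598]
ee_rot: [-3.134, -0.217, -0.001]
force: [1.0, -0.3, 0.4]
width: 0.607
gripper_force: 25.0
shift AFTER turn [0.01 0.03 1.03]
clock 15.1 pos [0.4788 0.018  0.0598] tool y -82.1 tilt 0.0 shift [0.01 0.03 1.03] turn 0.08 F [ 1.  -0.3  0.4] w 0.607 25.0 q7 -0.65
```

```bash
python3 -m creep '[[0.01,0.03,0.5,0.08,0],[0,0,0.3,0,0],[0,0,0.2,0,0],[0,0,0.02,0,0],[0,0,0,0,0]]'
python3 go.py .4792 .017 .0185 7.6
```

```text
clock: 15.7
position: [0.4794, 0.016, 0.0195]
ee_rot: [-3.135, -0.204, -0.001]
force: [-0.1, -0.1, -0.7]
width: 0.607
gripper_force: 25.0
shift AFTER turn [-0.   -0.02  0.03]
clock 15.7 pos [0.4794 0.016  0.0195] tool y -82.5 tilt 0.0 shift [-0.   -0.02  0.03] turn -0.04 F [-0.1 -0.1 -0.7] w 0.607 25.0 q7 -0.58
```

```bash
python3 -m creep '[[0,-0.02,0.03,0,0],[0,0,0.02,0,0],[0,0,0,0,0]]'
python3 -m creep '[[0,0,0,0,0.9],[0,0,0,0,0.9],[0,0,0,0,0.9],[0,0,0,0,0.9],[0,0,-0.4,0,1],[0,0,-0.8,0,1],[0,0,-0.8,0,1],[0,0,-0.8,0,1],[-0.3,0.9,0,0,1],[-0.2,0.9,0,0,1],[0,0.9,0,0,1],[0,0.9,0,0,1]]'
python3 - <<'E'
from lifts import *
d=cam('top'); P=cloud(d); cv2.imwrite('pics/top2.png',d['pixels'])
for n,box in(('seat',(216,198,246,230)),('1',(283,170,312,198)),('3',(324,212,354,240))):
    z=np.median(P[box[1]+12:box[3]-12,box[0]+12:box[2]-12,2]); print(n,z.round(4),*pose(outline(d,brown,box,.03 if n=='seat' else .011)))
E
python3 go.py .4467 -.355 .05 14.1
```

```text
clock: 16.08
position: [0.4794, 0.017, 0.018]
ee_rot: [-3.134, -0.204, -0.002]
force: [-3.4, 1.0, 14.3]
width: 0.605
gripper_force: 25.0
clock: 17.58
position: [0.4778, -0.1295, 0.1291]
ee_rot: [-3.135, -0.204, -0.0]
force: [0.2, 0.9, 0.0]
width: 1.002
gripper_force: 0.0
seat 0.6287 [0.4743 0.0163] 90.4 L 0.1017 W 0.085 [ 0.4  0.   0.  44.2]
1 0.0127 [ 0.5949 -0.2183] -140.9 L 0.0746 W 0.0532 [13.6 21.1 12.9  6.5]
3 0.0104 [ 0.4465 -0.3548] 14.1 L 0.0672 W 0.0627 [ 3.4  3.8 13.7 12.8]
shift AFTER turn [-2.11  5.14  2.02]
clock 17.6 pos [ 0.4782 -0.1348  0.1302] tool y -82.8 tilt 0.3 shift [-1.47  5.35  2.02] turn -1.73 F [-0.2 -4.5  1.6] w 0.999 0.0 q7 -0.53
```

```bash
python3 -m creep '[[0,0,0,-1,1],[0,0,0,-0.73,1],[-0.3,0.85,0,0,1],[-0.4,0.85,0,0,1],[-0.4,0.85,0,0,1],[-0.4,0.85,0,0,1],[-0.4,0.85,0,0,1],[-0.35,0.85,0,0,1],[0,0,0.5,0,1],[0,0,0.5,0,1],[0,0,0,0,1]]'
python3 go.py .4399 -.3567 .003 14.1
python3 - <<'E'
from lifts import *
d=cam('top'); P=cloud(d); cv2.imwrite('pics/top3.png',d['pixels'])
for n,box in(('seat',(216,198,246,230)),('1',(283,170,312,198)),('3',(324,212,354,240))):
    z=np.median(P[box[1]+12:box[3]-12,box[0]+12:box[2]-12,2]); print(n,z.round(4),*pose(outline(d,brown,box,.03 if n=='seat' else .011)))
E
```

```text
clock: 19.0
position: [0.4407, -0.3462, 0.087]
ee_rot: [-3.114, -0.394, 0.004]
force: [-0.4, 0.3, 0.5]
width: 0.996
gripper_force: 0.0
shift AFTER turn [-0.08  0.26  2.1 ]
clock 19.0 pos [ 0.4407 -0.3462  0.087 ] tool y -75.6 tilt 0.2 shift [-0.08  0.26  2.1 ] turn 0.09 F [-0.4  0.3  0.5] w 0.996 0.0 q7 -0.04
seat 0.0301 [0.493  0.0107] -47.0 L 0.0406 W 0.0618 [ 7.7 14.  12.5  1.2]
1 0.01 [ 0.595 -0.211] 2.5 L 0.0663 W 0.0617 [ 3.7  3.  13.  12.9]
3 0.5817 [ 0.4479 -0.355 ] -89.9 L 0.1043 W 0.0957 [0.  9.7 0.  1.6]
```

```bash
python3 -m creep '[[-0.08,0.26,0,0.09,1],[0,0,0.6,0,1],[0,0,0.6,0,1],[0,0,0.45,0,1],[0,0,0.3,0,1],[0,0,0.12,0,1],[0,0,0,0,1],[0,0,0,0,0],[0,0,0,0,0],[0,0,0,0,0],[0,0,0,0,0],[0,0,0,0,0]]' 25
python3 -m creep '[[0,0,0,0,0],[0,0,0,0,0]]' 25
python3 go.py .4399 -.3567 .003 14.1
```

```text
clock: 20.55
position: [0.4409, -0.3594, 0.0064]
ee_rot: [-3.118, -0.383, -0.0]
force: [-0.2, 0.4, 1.9]
width: 0.6
gripper_force: 25.0
clock: 20.8
position: [0.4408, -0.3593, 0.0064]
ee_rot: [-3.118, -0.383, -0.0]
force: [0.1, 0.7, 2.6]
width: 0.605
gripper_force: 25.0
shift AFTER turn [-0.01 -0.07  0.08]
clock 20.8 pos [ 0.4408 -0.3593  0.0064] tool y -76.0 tilt 0.0 shift [-0.01 -0.07  0.08] turn -0.02 F [0.1 0.7 2.6] w 0.605 25.0 q7 0.06
```

```bash
python3 -m creep '[[0,0,0,0,0.75],[0,0,0,0,0.75],[0,0,0.08,0,0.75],[0,0,0,0,0.75],[0,0,0,0,0],[0,0,0,0,0],[0,0,0,0,0],[0,0,0,0,0],[0,0,0,0,0]]' 30
python3 go.py .4399 -.3567 .003 14.1
python3 -m creep '[[0,0,-0.4,0,0],[0,0,-0.8,0,0],[0,0,-0.9,0,0],[0,0,-0.7,0,0],[0,0,0,1,0],[0,0,0,0.6,0],[0,0,0,0,0]]'
python3 go.py .4792 .017 .07 7.6
```

```text
clock: 21.92
position: [0.4408, -0.3594, 0.0031]
ee_rot: [-3.118, -0.383, -0.0]
force: [-1.8, 0.4, -0.1]
width: 0.605
gripper_force: 30.0
shift AFTER turn [-0.01 -0.07  0.  ]
clock 21.9 pos [ 0.4408 -0.3594  0.0031] tool y -76.0 tilt 0.0 shift [-0.01 -0.07  0.  ] turn -0.02 F [-1.8  0.4 -0.1] w 0.605 30.0 q7 0.06
clock: 22.8
position: [0.4406, -0.3592, 0.1152]
ee_rot: [-3.135, -0.209, 0.001]
force: [0.4, 0.1, -0.6]
width: 0.605
gripper_force: 30.0
shift AFTER turn [ 2.2  -9.19  1.13]
clock 22.8 pos [ 0.4406 -0.3592  0.1152] tool y -82.4 tilt 0.0 shift [ 2.2  -9.19  1.13] turn 0.0 F [ 0.4  0.1 -0.6] w 0.605 30.0 q7 -0.15
```

```bash
python3 -m creep '[[0.2,-0.8,0,0,0],[0.22,-0.92,0,0,0],[0.22,-0.92,0,0,0],[0.22,-0.92,0,0,0],[0.22,-0.92,0,0,0],[0.22,-0.92,0,0,0],[0.22,-0.92,0,0,0],[0.22,-0.92,0,0,0],[0.22,-0.92,0,0,0],[0.22,-0.8,0.3,0,0],[0.03,-0.2,0.6,0,0],[0,0,0.2,0,0]]'
python3 go.py .4798 .0171 .034 7.6
```

```text
clock: 24.3
position: [0.479, 0.0162, 0.0701]
ee_rot: [3.134, 0.212, -0.003]
force: [0.2, -0.5, -0.4]
width: 0.601
gripper_force: 30.0
shift AFTER turn [ 0.02 -0.02  0.9 ]
clock 24.3 pos [0.479  0.0162 0.0701] tool y -82.3 tilt 0.1 shift [ 0.02 -0.02  0.9 ] turn 0.03 F [ 0.2 -0.5 -0.4] w 0.601 30.0 q7 -0.7
```

```bash
python3 -m creep '[[0.02,-0.01,0.4,0.03,0],[0,0,0.3,0,0],[0,0,0.14,0,0],[0,0,0.04,0,0],[0,0,0,0,0],[0,0,0,0,0]]'
python3 go.py .4798 .0171 .033 7.6
```

```text
clock: 25.05
position: [0.4808, 0.016, 0.0362]
ee_rot: [-3.135, -0.205, -0.001]
force: [0.7, 0.4, -0.1]
width: 0.605
gripper_force: 30.0
shift AFTER turn [-0.02 -0.03  0.08]
clock 25.1 pos [0.4808 0.016  0.0362] tool y -82.5 tilt 0.0 shift [-0.02 -0.03  0.08] turn -0.03 F [ 0.7  0.4 -0.1] w 0.605 30.0 q7 -0.64
```

```bash
python3 -m creep '[[-0.02,-0.03,0.05,-0.03,0],[0,0,0.02,0,0],[0,0,0,0,0]]'
python3 -m creep '[[0,0,0,0,0.9],[0,0,0,0,0.9],[0,0,0,0,0.9],[0,0,0,0,0.9],[0,0,-0.4,0,1],[0,0,-0.8,0,1],[0,0,-0.8,0,1],[0.2,0.9,0,0,1],[0.2,0.9,0,0,1],[0.2,0.9,0,0,1],[0.2,0.9,0,0,1],[0.2,0.9,0,0,1]]'
python3 go.py .588 -.2113 .003 2.4
```

```text
clock: 25.42
position: [0.4796, 0.0172, 0.0331]
ee_rot: [-3.135, -0.209, 0.0]
force: [0.1, -0.7, -0.4]
width: 0.603
gripper_force: 30.0
clock: 26.92
position: [0.5434, -0.1571, 0.1131]
ee_rot: [-3.134, -0.208, 0.0]
force: [-0.3, 0.6, 0.5]
width: 1.002
gripper_force: 0.0
shift AFTER turn [1.06 1.4  2.75]
clock 26.9 pos [ 0.5434 -0.1571  0.1131] tool y -82.4 tilt 0.0 shift [0.92 1.49 2.75] turn 1.3 F [-0.3  0.6  0.5] w 1.002 0.0 q7 -0.52
```

```bash
python3 -m creep '[[0,0,0,1,1],[0,0,0,0.3,1],[0.5,0.7,0,0,1],[0.56,0.7,0,0,1],[0,0,0.5,0,1],[0,0,0.5,0,1],[0,0,0,0,1]]' 30
python3 go.py .588 -.2113 .003 2.4
python3 - <<'E'
from lifts import *
for n in('top','scene'):
    d=cam(n); P=cloud(d); cv2.imwrite(f'pics/{n}4.png',d['pixels'])
    m=brown(d['pixels']); m[(P[...,0]<.4)|(P[...,0]>.75)|(P[...,1]<-.5)|(P[...,1]>.12)|(P[...,2]>.1)]=0
    for c in cv2.findContours(m,cv2.RETR_EXTERNAL,cv2.CHAIN_APPROX_NONE)[0]:
        if cv2.contourArea(c)>25: mm=m*0; cv2.drawContours(mm,[c],-1,1,-1); print(n,cv2.contourArea(c),c.mean((0,1)).round(),np.median(P[mm>0],0).round(4))
E
```

```text
clock: 27.8
position: [0.5862, -0.2081, 0.0708]
ee_rot: [-3.139, -0.068, 0.006]
force: [-0.5, -0.1, -0.5]
width: 1.0
gripper_force: 0.0
shift AFTER turn [0.05 0.09 1.69]
clock 27.8 pos [ 0.5862 -0.2081  0.0708] tool y -87.5 tilt 0.3 shift [0.05 0.09 1.69] turn 0.02 F [-0.5 -0.1 -0.5] w 1.0 0.0 q7 -0.54
top 33.5 [297. 190.] [ 0.5699 -0.213   0.0121]
scene 34.5 [237. 313.] [ 0.4513  0.078  -0.7473]
scene 115.5 [281. 292.] [ 0.4087 -0.2599 -0.7472]
scene 334.0 [260. 289.] [ 0.4954 -0.1081 -0.747 ]
scene 141.0 [277. 265.] [ 0.5652 -0.3468 -0.7474]
scene 112.5 [239. 225.] [0.4811 0.0183 0.0388]
```

```bash
python3 -m creep '[[0.05,0.09,0.5,0,1],[0,0,0.5,0,1],[0,0,0.4,0,1],[0,0,0.2,0,1],[0,0,0.09,0,1],[0,0,0,0,1],[0,0,0,0,0],[0,0,0,0,0],[0,0,0,0,0],[0,0,0,0,0],[0,0,0,0,0],[0,0,0,0,0]]' 30
python3 go.py .588 -.2113 .003 2.4
```

```text
clock: 29.4
position: [0.5901, -0.2137, 0.0056]
ee_rot: [-3.141, -0.066, -0.0]
force: [-0.8, 0.9, 2.1]
width: 0.598
gripper_force: 30.0
shift AFTER turn [-0.05 -0.06  0.06]
clock 29.4 pos [ 0.5901 -0.2137  0.0056] tool y -87.6 tilt 0.0 shift [-0.05 -0.06  0.06] turn 0.0 F [-0.8  0.9  2.1] w 0.598 30.0 q7 -0.47
```

```bash
python3 -m creep '[[0,0,-0.4,0,0],[0,0,-0.8,0,0],[0,0,-0.9,0,0],[0,0,-0.7,0,0],[0,0,0,-1,0],[0,0,0,-0.25,0],[0,0,0,0,0]]'
python3 go.py .4816 .0174 .08 7.6
python3 - <<'E'
from lifts import *
d=cam('top'); P=cloud(d); cv2.imwrite('pics/top5.png',d['pixels']); box=(210,192,252,236)
cv2.imwrite('pics/c5.png',cv2.resize(d['pixels'][190:240,200:330],None,fx=5,fy=5,interpolation=cv2.INTER_CUBIC))
try: print(*pose(outline(d,brown,box,.04)),np.median(P[205:220,225:238,2]))
except Exception as e: print(e)
E
```

```text
clock: 30.28
position: [0.5898, -0.2136, 0.1177]
ee_rot: [-3.135, -0.201, 0.0]
force: [0.3, -0.2, -0.1]
width: 0.602
gripper_force: 30.0
shift AFTER turn [-1.92 -6.08  0.94]
clock 30.3 pos [ 0.5898 -0.2136  0.1177] tool y -82.7 tilt 0.0 shift [-1.94 -6.07  0.94] turn -0.06 F [ 0.3 -0.2 -0.1] w 0.602 30.0 q7 -0.5
[0.4864 0.0184] -89.0 L 0.1373 W 0.1491 [ 0.2 62.1 20.9 21.7] 0.6550397208003005
```

View pics/c5.png

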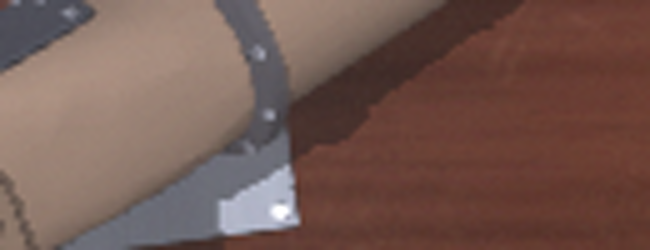

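The crop shows only the forearm over the seat, with the plate corner at (290,215). I carry on and check once placed.

```bash
python3 -m creep '[[-0.2,-0.6,0,-0.06,0],[-0.25,-0.8,0,0,0],[-0.25,-0.8,0,0,0],[-0.25,-0.8,0,0,0],[-0.25,-0.8,0,0,0],[-0.25,-0.8,0,0,0],[-0.25,-0.8,0,0,0],[-0.22,-0.68,0.3,0,0],[0,0,0.6,0,0],[0,0,0,0,0]]'
python3 go.py .4816 .0174 .0456 7.6
```

```text
clock: 31.58
position: [0.4805, 0.0174, 0.0806]
ee_rot: [3.134, 0.209, -0.004]
force: [0.0, -0.5, -0.4]
width: 0.604
gripper_force: 30.0
shift AFTER turn [0.03 0.   0.88]
clock 31.6 pos [0.4805 0.0174 0.0806] tool y -82.4 tilt 0.2 shift [0.03 0.   0.88] turn 0.01 F [ 0.  -0.5 -0.4] w 0.604 30.0 q7 -0.73
```

```bash
python3 -m creep '[[0.0,0,0.4,0,0],[0,0,0.25,0,0],[0,0,0.15,0,0],[0,0,0.05,0,0],[0,0,0,0,0],[0,0,0,0,0]]'
python3 go.py .4816 .0174 .0456 7.6
```

```text
clock: 32.33
position: [0.4818, 0.0172, 0.0478]
ee_rot: [-3.135, -0.209, -0.001]
force: [0.0, 0.2, -0.4]
width: 0.606
gripper_force: 30.0
shift AFTER turn [-0.01 -0.01  0.05]
clock 32.3 pos [0.4818 0.0172 0.0478] tool y -82.4 tilt 0.0 shift [-0.01 -0.01  0.05] turn 0.01 F [ 0.   0.2 -0.4] w 0.606 30.0 q7 -0.67
```

```bash
python3 -m creep '[[-0.01,-0.01,0.03,0,0],[0,0,0.03,0,0],[0,0,0,0,0]]'
python3 -m creep '[[0,0,0,0,0.9],[0,0,0,0,0.9],[0,0,0,0,0.9],[0,0,0,0,0.9],[0,0,-0.4,0,1],[0,0,-1,0,1],[0,0,-1,0,1],[0,0,-1,0,1],[0,0,-1,0,1],[0,0,-1,0,1],[0,0,-1,0,1],[0,0,0,0,1]]'
python3 go.py .45 .35 .30
python3 - <<'E'
from lifts import *
d=cam('scene'); cv2.imwrite('pics/scene6.png',d['pixels'])
E
```

```text
clock: 32.7
position: [0.4812, 0.0176, 0.0455]
ee_rot: [-3.134, -0.209, -0.0]
force: [-2.5, 1.5, 8.9]
width: 0.603
gripper_force: 30.0
clock: 34.2
position: [0.4825, 0.0165, 0.3042]
ee_rot: [-3.133, -0.208, -0.008]
force: [-0.1, 0.1, -0.3]
width: 0.998
gripper_force: 0.0
clock 34.2 pos [0.4825 0.0165 0.3042] tool y -82.4 tilt 0.3 shift [ 0.3  -8.37  0.12] turn 0.0 F [-0.1  0.1 -0.3] w 0.998 0.0 q7 -1.24
```

```bash
python3 -m creep '[[0,-0.9,0,0,1],[0,-0.9,0,0,1],[0,-0.9,0,0,1],[0,-0.9,0,0,1],[0,-0.9,0,0,1],[0,-0.9,0,0,1],[0,-0.9,0,0,1],[0,-0.9,0,0,1],[0,-0.9,0,0,1],[0,0,0,0,1]]'
python3 - <<'E'
from lifts import *
for n in('top','scene'):
    d=cam(n); np.savez(f'{n}7.npz',**{k:d[k] for k in('pixels','z_map','K','R','p')})
    if n=='top':
        P=cloud(d); z=np.median(P[208:218,226:236,2]); print('stack',z,*pose(outline(d,brown,(210,192,252,236),.052)))
        a=cv2.resize(d['pixels'][120:250,150:280],(400,400),interpolation=cv2.INTER_CUBIC)
    else: b=cv2.resize(d['pixels'][170:270,180:280],(400,400),interpolation=cv2.INTER_CUBIC)
cv2.imwrite('pics/p7.png',np.hstack([a,b]))
E
```

```text
clock: 35.5
position: [0.4366, 0.3411, 0.2995]
ee_rot: [3.132, 0.216, -0.002]
force: [1.2, 0.0, -0.1]
width: 1.002
gripper_force: 0.0
stack 0.05220866447811423 [0.485  0.0173] 7.0 L 0.0657 W 0.0586 [ 3.   2.2 12.6 11.8]
```

View pics/p7.png

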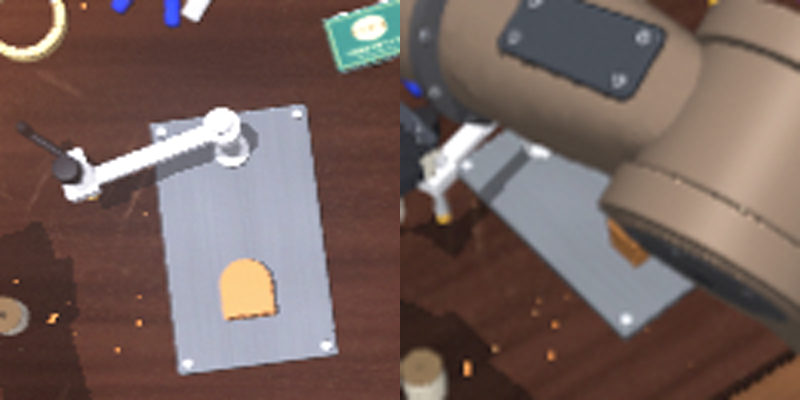

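The left panel shows the lifts stacked flush at (247,288) on the seat, measured top 52 mm (14+16+10+12), heading 7°. Next is the lever, with its post at about (22,128) and the knob at (68,168). I need a closer look at that.

Run:
```python
from lifts import *
a=dict(np.load('top7.npz')); b=dict(np.load('scene7.npz')); c=cv2.imread('pics/scene6.png')
A=cv2.resize(a['pixels'][150:195,145:195],(500,450),interpolation=cv2.INTER_CUBIC)
C=cv2.resize(c[185:235,160:192],(290,450),interpolation=cv2.INTER_CUBIC)
cv2.imwrite('pics/p8.png',np.hstack([A,C]))
P=cloud(a)
k=(P[...,2]>.14)&(P[...,0]>.56)&(P[...,0]<.68)&(P[...,1]>.15)&(P[...,1]<.27)
for v in range(154,186): print(v,' '.join('%3d'%(P[v,u,2]*1000) if P[v,u,2]>.03 else '  .' for u in range(150,185)))
```

```text
154   .   .   .   .   .   .   .   .   .   .   .   .   .   .   .   .   .   .   .   .   .   .   .   .   .   .   .   .   .   .   .   .   .   .   .
155   .   .   .   .   .   .   .   .   .   .   .   .   .   .   .   .   .   .   .   .   .   .   .   .   .   .   .   .   .   .   .   .   .   .   .
156   .   .   .   .   .   .   .   .   .   .   .   .   .   .   .   .   .   .   .   .   .   .   .   .   .   .   .   .   .   .   .   .   .   .   .
157   .   .   .   .   .   .   .   .   .   .   .   .   .   .   .   .   .   .   .   .   .   .   .   .   . 1661   .   .   .   .   .   .   .   .   .
158   .   .   .   .   .   .   .   .   .   .   .   .   .   .   .   .   .   .   .   .   .   .   .   .   .   .   .   .   .   .   .   .   .   .   .
159   .   .   . 1661   .   . 187 180   .   .   .   .   .   .   .   .   .   .   .   .   .   .   .   .   .   .   .   .   .   .   .   .   .   .   .
160   .   .   .   .   . 179 191 183 182   .   .   .   .   .   .   .   .   .   .   .   .   .   .   .   .   .   .   .   .   .   .   .   .   .   .
161   .   .   .   .   . 183 182 182 1661 167   .   .   .   .   .   .   .   .   .   .   .  
[... 2814 characters left out ...]
   .   .   .   .   .   .   .   .   .   .   .   .   .   .   .   .   . 148 153 155 147 155 150 149 152 147 150 140 137   .   .
182   .   .   .   .   .   .   .   .   .   .   .   .   .   .   .   .   .   .   .   .   .   . 154 151 150 150 152 152 145 155 150 138 137   .   .
183   .   .   .   .   .   .   .   .   .   .   .   .   .   .   .   .   .   .   .   .   .   . 150 153 153 145 150 150 144 136 131  76   .   .   .
184   .   .   .   .   .   .   .   .   .   .   .   .   .   .   .   .   .   .   .   .   .   . 147 152 147 140 141 143 127  78  79  63   .   .   .
185   .   .   .   .   .   .   .   .   .   .   .   .   .   .   .   .   .   .   .   .   .   .   . 145 139 127   .   .   .   .   .   .   .   .   .
```

View pics/p8.png

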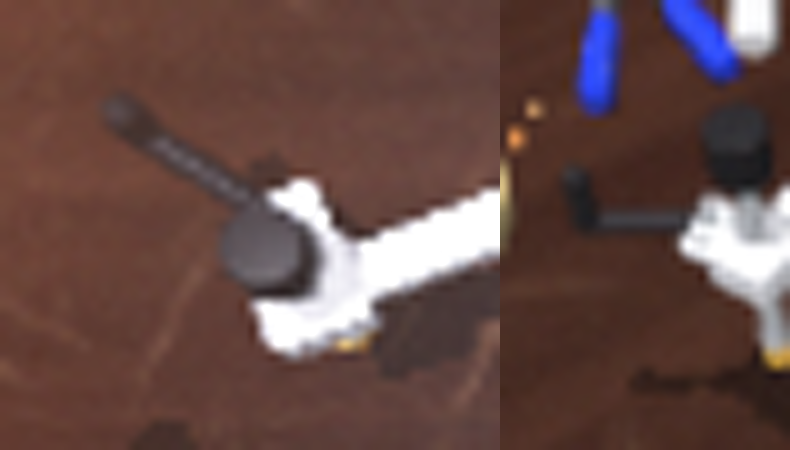

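```bash
python3 - <<'E'
from lifts import *
d=dict(np.load('top7.npz')); P=cloud(d)
pt=onz(d,156.4,160.6,.182); print('post top',pt)
L=np.array([onz(d,u,v,.149)[:2] for u,v in((160.5,164.3),(162,165),(163.5,166),(165,166.7),(166,167.2),(168,168),(169.5,169))])
l=cv2.fitLine(np.float32(L),cv2.DIST_L2,0,.001,.001).ravel(); print('lever dir',l,np.degrees(np.arctan2(l[1],l[0])))
print('knob',onz(d,171.2,174.3,.2275)); print('boss',onz(d,175.5,169.5,.14),onz(d,173,169.5,.149))
v=np.array([l[0],l[1]]); v*=-np.sign(v@[-1,-1])*-1
pv=pt[:2]-.055*(np.sign(-v[0])*-1)*-v if 0 else pt[:2]+.055*v*(1 if v[0]<0 else -1); print('pivot?',pv)
seat=np.array([.4862,.0178]); ax=np.array([np.cos(np.radians(7.6)),np.sin(np.radians(7.6))]); piv=seat+.16*ax; kn=onz(d,171.2,174.3,.2275)[:2]; print('col',piv,'r',np.linalg.norm(kn-piv),'arm dir',np.degrees(np.arctan2(*(kn-piv)[::-1])))
E
python3 go.py .637 .24 .22
```

```text
post top [0.63821223 0.24221239 0.182     ]
lever dir [0.45593894 0.8900111  0.62562555 0.22155406] 62.874634
knob [0.5859105  0.18530244 0.2275    ]
boss [0.61792553 0.18884469 0.14      ] [0.61615405 0.19523295 0.149     ]
pivot? [0.61313559 0.19326178]
col [0.64479449 0.03896102] r 0.15774389450023235 arm dir 111.91857459492608
clock 35.6 pos [0.4379 0.3377 0.3003] tool y -82.4 tilt 0.1 shift [4.61 3.07 2.01] turn 0.0 F [-0.3 -1.2 -0. ] w 1.002 0.0 q7 -1.73
```

The close view shows the lever bar running from the post at (125,110) to a boss beside the knob at (300,200). So the post is on the side away from the seat, probably clamped, and freeing it means turning clockwise.

```bash
python3 -m creep '[[0,0,0,-1,1],[0,0,0,-1,0.5],[0,0,0,-1,0.5],[0,0,0,-1,0.5],[0,0,0,-1,0.5],[0,0,0,-0.6,0.5],[0,0,0,0,0.5]]' 15; python3 go.py .638 .242 .21 30
```

```text
clock: 36.48
position: [0.4382, 0.3377, 0.3011]
ee_rot: [-3.035, -0.812, 0.0]
force: [-1.2, 0.3, -0.2]
width: 0.499
gripper_force: 0.0
shift AFTER turn [3.13 4.57 2.28]
clock 36.5 pos [0.4382 0.3377 0.3011] tool y -60.1 tilt 0.0 shift [3.13 4.57 2.28] turn -0.01 F [-1.2  0.3 -0.2] w 0.499 0.0 q7 -1.41
```

```bash
python3 -m creep '[[0.5,0.76,0,0,0.5],[0.53,0.76,0,0,0.5],[0.53,0.76,0,0,0.5],[0.53,0.76,0,0,0.5],[0.53,0.76,0,0,0.5],[0.51,0.77,0,0,0.5],[0,0,0.8,0,0.5],[0,0,0.8,0,0.5],[0,0,0.6,0,0.5],[0,0,0,0,0.5]]' 15; python3 go.py .638 .242 .163 30
python3 - <<'E'
from lifts import *
d=cam('scene'); cv2.imwrite('pics/s9.png',cv2.resize(d['pixels'][140:240,100:230],(780,600),interpolation=cv2.INTER_CUBIC))
E
```

```text
clock: 37.72
position: [0.6368, 0.2428, 0.2112]
ee_rot: [3.034, 0.812, -0.006]
force: [0.2, -0.5, -0.1]
width: 0.501
gripper_force: 0.0
shift AFTER turn [0.02 0.03 1.21]
clock 37.7 pos [0.6368 0.2428 0.2112] tool y -60.0 tilt 0.2 shift [0.02 0.03 1.21] turn -0.01 F [ 0.2 -0.5 -0.1] w 0.501 0.0 q7 -1.02
```

View pics/s9.png

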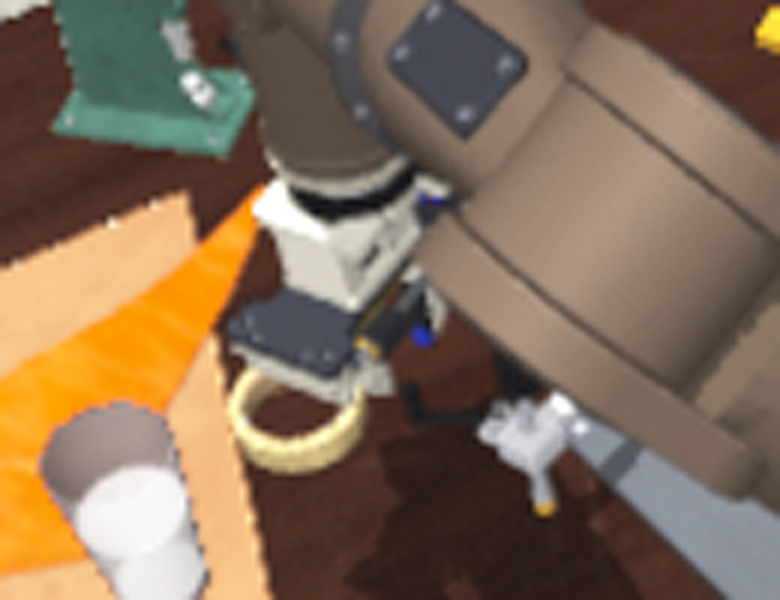

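The view shows the gripper just above the lever post (410,395), and the probe's brass tip at (545,505). Lowering and gripping.

```bash
python3 -m creep '[[0.02,0.03,0.4,0,0.5],[0,0,0.4,0,0.5],[0,0,0.25,0,0.5],[0,0,0.1,0,0.5],[0,0,0,0,0],[0,0,0,0,0],[0,0,0,0,0],[0,0,0,0,0]]' 15; python3 go.py .638 .242 .163 30
```

```text
clock: 38.78
position: [0.6394, 0.2426, 0.1674]
ee_rot: [-3.034, -0.814, -0.001]
force: [0.1, 0.8, -0.5]
width: 0.121
gripper_force: 15.1
shift AFTER turn [-0.04 -0.01  0.11]
clock 38.8 pos [0.6394 0.2426 0.1674] tool y -59.9 tilt 0.0 shift [-0.04 -0.01  0.11] turn 0.01 F [ 0.1  0.8 -0.5] w 0.121 15.1 q7 -0.99
```

```bash
python3 -m creep '[[0.08,0.16,0,0,0],[0.08,0.16,0,0,0],[0,0,0,0,0],[0,0,0,0,0]]' 20; python3 go.py .638 .242 .163 30; python3 -m creep '[[0.03,0.175,0,0,0],[0.03,0.175,0,0,0],[0,0,0,0,0],[0,0,0,0,0]]' 20;python3 go.py .638 .242 .163 30
```

```text
clock: 39.28
position: [0.6517, 0.235, 0.1673]
ee_rot: [-3.034, -0.815, -0.002]
force: [1.8, 2.4, 0.7]
width: 0.12
gripper_force: 20.0
shift AFTER turn [-0.21 -0.32  0.11]
clock 39.3 pos [0.6517 0.235  0.1673] tool y -59.9 tilt 0.1 shift [-0.21 -0.32  0.11] turn 0.01 F [1.8 2.4 0.7] w 0.12 20.0 q7 -0.98
clock: 39.78
position: [0.6611, 0.2238, 0.1674]
ee_rot: [3.034, 0.815, 0.003]
force: [3.9, 3.4, 0.7]
width: 0.124
gripper_force: 20.0
shift AFTER turn [-0.27 -0.68  0.11]
clock 39.8 pos [0.6611 0.2238 0.1674] tool y -59.9 tilt 0.1 shift [-0.27 -0.68  0.11] turn 0.02 F [3.9 3.4 0.7] w 0.124 20.0 q7 -0.96
```

```bash
python3 -m creep '[[0.01,0.175,0,0,0],[0.01,0.175,0,0,0],[0,0,0,0,0],[0,0,0,0,0]]' 20; python3 go.py .638 .242 .163 30; python3 -m creep '[[-0.04,0.17,0,0,0],[-0.05,0.165,0,0,0],[0,0,0,0,0],[0,0,0,0,0]]' 20;python3 go.py .638 .242 .163 30
```

```text
clock: 40.28
position: [0.6677, 0.2108, 0.167]
ee_rot: [3.034, 0.813, -0.002]
force: [-2.6, 0.3, 2.1]
width: 0.119
gripper_force: 20.0
shift AFTER turn [-0.25 -1.05  0.1 ]
clock 40.3 pos [0.6677 0.2108 0.167 ] tool y -60.0 tilt 0.1 shift [-0.25 -1.05  0.1 ] turn -0.0 F [-2.6  0.3  2.1] w 0.119 20.0 q7 -0.95
clock: 40.78
position: [0.6712, 0.1981, 0.167]
ee_rot: [3.034, 0.814, -0.001]
force: [-4.5, -0.5, 2.7]
width: 0.119
gripper_force: 20.0
shift AFTER turn [-0.17 -1.37  0.1 ]
clock 40.8 pos [0.6712 0.1981 0.167 ] tool y -60.0 tilt 0.1 shift [-0.17 -1.37  0.1 ] turn 0.01 F [-4.5 -0.5  2.7] w 0.119 20.0 q7 -0.93
```

```bash
python3 -m creep '[[-0.12,0.15,0,0,0],[0,0,0,0,0],[0,0,0,0,0]]' 20; python3 -m creep '[[-0.12,0.13,0,0,0],[0,0,0,0,0],[0,0,0,0,0]]' 20;python3 go.py .638 .242 .163 30
```

```text
clock: 41.15
position: [0.6709, 0.1903, 0.1673]
ee_rot: [3.033, 0.813, 0.001]
force: [-0.1, -0.3, 1.9]
width: 0.122
gripper_force: 20.0
clock: 41.52
position: [0.669, 0.1838, 0.1673]
ee_rot: [3.034, 0.814, 0.0]
force: [1.0, 2.1, 2.2]
width: 0.124
gripper_force: 20.0
shift AFTER turn [ 0.06 -1.65  0.11]
clock 41.5 pos [0.669  0.1838 0.1673] tool y -60.0 tilt 0.0 shift [ 0.06 -1.65  0.11] turn 0.01 F [1.  2.1 2.2] w 0.124 20.0 q7 -0.91
```

```bash
python3 -m creep '[[-0.06,0.07,0,0,0],[0,0,0,0,0],[0,0,0,0,0]]' 20; python3 -m creep '[[-0.06,0.07,0,0,0],[0,0,0,0,0],[0,0,0,0,0]]' 20;python3 go.py .638 .242 .163 30
```

```text
clock: 41.9
position: [0.6685, 0.1829, 0.1673]
ee_rot: [-3.031, -0.817, -0.002]
force: [2.4, 7.6, 2.8]
width: 0.115
gripper_force: 20.0
clock: 42.28
position: [0.6683, 0.1823, 0.1674]
ee_rot: [-3.027, -0.82, -0.005]
force: [3.9, 14.0, 1.5]
width: 0.12
gripper_force: 20.0
shift AFTER turn [ 0.09 -1.67  0.12]
clock 42.3 pos [0.6683 0.1823 0.1674] tool y -59.7 tilt 0.4 shift [ 0.1  -1.67  0.12] turn 0.08 F [ 3.9 14.   1.5] w 0.12 20.0 q7 -0.9
```

```bash
python3 -m creep '[[0.05,-0.06,0,0,0.4],[0,0,0,0,0.4],[0,0,-0.5,0,0.4],[0,0,-0.9,0,0.5],[0,0,-0.9,0,0.5],[0,0,-0.9,0,0.6],[0,0,0,0,0.6]]' 20; python3 go.py .586 .185 .26 30
python3 - <<'E'
from lifts import *
d=cam('top'); P=cloud(d); k=(P[...,2]>.205)&(P[...,2]<.25)&(abs(P[...,0]-.586)<.06)&(abs(P[...,1]-.185)<.06); print(k.sum(),P[k].mean(0) if k.any() else '')
cv2.imwrite('pics/top10.png',d['pixels'])
d=cam('scene');P=cloud(d); k=(P[...,2]>.16)&(P[...,2]<.235)&(abs(P[...,0]-.59)<.09)&(abs(P[...,1]-.19)<.09); print(k.sum(),P[k].mean(0) if k.any() else '')
cv2.imwrite('pics/s10.png',d['pixels'])
E
```

```text
clock: 43.15
position: [0.6696, 0.1782, 0.2998]
ee_rot: [3.034, 0.812, 0.009]
force: [-0.4, 0.7, -0.3]
width: 0.596
gripper_force: 0.0
shift AFTER turn [-1.73 -1.19  0.98]
clock 43.1 pos [0.6696 0.1782 0.2998] tool y -60.0 tilt 0.3 shift [-1.73 -1.19  0.98] turn -0.01 F [-0.4  0.7 -0.3] w 0.596 0.0 q7 -0.97
78 [0.58646454 0.18529765 0.22435267]
87 [0.59342277 0.18921323 0.20568553]
```

```bash
python3 -m creep '[[-0.6,-0.4,0,0,0.6],[-0.6,-0.4,0,0,0.6],[-0.53,-0.39,0,0,0.6],[0,0,0,0,0.6],[0,0,0.7,0,0.6],[0,0,0.7,0,0.6],[0,0,0.6,0,0.6],[0,0,0.35,0,0.6],[0,0,0.1,0,0.6],[0,0,0,0,0.6]]' 20; python3 go.py .5863 .1853 .2 30
```

```text
clock: 44.5
position: [0.5848, 0.1862, 0.1975]
ee_rot: [3.034, 0.814, 0.001]
force: [0.3, 1.1, 0.2]
width: 0.593
gripper_force: 0.0
shift AFTER turn [ 0.02  0.04 -0.06]
clock 44.5 pos [0.5848 0.1862 0.1975] tool y -60.0 tilt 0.0 shift [ 0.02  0.04 -0.06] turn 0.01 F [0.3 1.1 0.2] w 0.593 0.0 q7 -0.96
```

```bash
python3 -m creep '[[0.02,0.04,-0.04,0,0],[0,0,0,0,0],[0,0,0,0,0],[0,0,0,0,0],[0,0,0,0,0],[0,0,0,0,0],[0,0,-0.2,0,0],[0,0,-0.2,0,0],[0,0,-0.2,0,0],[0,0,-0.2,0,0],[0,0,0,0,0]]' 30; python3 go.py .5863 .1853 .247 30; python3 -m creep '[[0,0,-0.15,0,0],[0,0,-0.1,0,0],[0,0,0,0,0]]' 30; python3 go.py .5863 .1853 .247 30
```

```text
clock: 45.88
position: [0.5857, 0.1858, 0.2319]
ee_rot: [-3.033, -0.815, -0.0]
force: [-4.3, 4.2, 4.4]
width: 0.299
gripper_force: 30.0
shift AFTER turn [ 0.01  0.02 -0.38]
clock 45.9 pos [0.5857 0.1858 0.2319] tool y -59.9 tilt 0.1 shift [ 0.01  0.02 -0.38] turn 0.02 F [-4.3  4.2  4.4] w 0.299 30.0 q7 -0.98
clock: 46.25
position: [0.5856, 0.1858, 0.2415]
ee_rot: [-3.033, -0.815, 0.0]
force: [-3.4, 4.6, -0.7]
width: 0.299
gripper_force: 30.0
shift AFTER turn [ 0.01  0.02 -0.14]
clock 46.2 pos [0.5856 0.1858 0.2415] tool y -59.9 tilt 0.0 shift [ 0.01  0.02 -0.14] turn 0.02 F [-3.4  4.6 -0.7] w 0.299 30.0 q7 -0.99
```

```bash
python3 -m creep '[[0,0,-0.06,0,0],[0,0,-0.06,0,0],[0,0,0,0,0]]' 30; python3 go.py .5863 .1853 .247 30; python3 -m creep '[[0,0,-0.06,0,0],[0,0,0,0,0]]' 30; python3 go.py .5863 .1853 .247 30
```

```text
clock: 46.62
position: [0.5856, 0.1858, 0.246]
ee_rot: [-3.033, -0.815, 0.0]
force: [-1.6, 5.0, -3.1]
width: 0.297
gripper_force: 30.0
shift AFTER turn [ 0.01  0.02 -0.03]
clock 46.6 pos [0.5856 0.1858 0.246 ] tool y -59.9 tilt 0.0 shift [ 0.01  0.02 -0.03] turn 0.02 F [-1.6  5.  -3.1] w 0.297 30.0 q7 -0.99
clock: 46.88
position: [0.5854, 0.1857, 0.2476]
ee_rot: [-3.034, -0.815, 0.001]
force: [0.8, 4.3, -9.7]
width: 0.296
gripper_force: 30.0
shift AFTER turn [0.01 0.02 0.01]
clock 46.9 pos [0.5854 0.1857 0.2476] tool y -59.9 tilt 0.1 shift [0.01 0.02 0.01] turn 0.02 F [ 0.8  4.3 -9.7] w 0.296 30.0 q7 -0.99
```

```bash
python3 -m creep '[[0,0,0.03,0,0],[-0.26,-0.02,0,0,0],[-0.26,-0.02,0,0,0],[-0.26,0.015,0,0,0],[-0.26,0.015,0,0,0],[-0.255,0.05,0,0,0],[-0.255,0.05,0,0,0],[0,0,0,0,0]]' 30; python3 go.py .5459 .1643 .247 30
```

```text
clock: 47.88
position: [0.5325, 0.1532, 0.2473]
ee_rot: [-3.029, -0.817, 0.002]
force: [-8.6, 10.1, 3.9]
width: 0.298
gripper_force: 30.0
shift AFTER turn [ 0.43 -0.07  0.01]
clock 47.9 pos [0.5325 0.1532 0.2473] tool y -59.8 tilt 0.2 shift [ 0.43 -0.07  0.01] turn 0.04 F [-8.6 10.1  3.9] w 0.298 30.0 q7 -0.99
```

```bash
python3 -m creep '[[-0.01,-0.04,0,0,0],[-0.25,0.08,0,0,0],[-0.25,0.08,0,0,0],[-0.235,0.11,0,0,0],[-0.235,0.11,0,0,0],[-0.22,0.14,0,0,0],[-0.22,0.14,0,0,0],[0,0,0,0,0]]' 30; python3 go.py .4862 .0178 .247 30
```

```text
clock: 48.88
position: [0.492, 0.103, 0.2459]
ee_rot: [-3.027, -0.815, 0.015]
force: [-20.4, 11.1, 4.4]
width: 0.274
gripper_force: 30.5
shift AFTER turn [-1.19  1.77 -0.04]
clock 48.9 pos [0.492  0.103  0.2459] tool y -59.9 tilt 0.7 shift [-1.19  1.77 -0.04] turn 0.04 F [-20.4  11.1   4.4] w 0.274 30.5 q7 -0.96
```

```bash
python3 -m creep '[[0,0,0,0,0.5],[0,0,0,0,0.5],[0,0,0,0,0.5],[0.15,0,0,0,0.5],[0,0,0,1,0.5],[0,0,0,1,0.5],[0,0,0,1,0.5],[0,0,0,1,0.5],[0,0,0,1,0.5],[0,0,0,1,0.5],[0,0,0,1,0.5],[0,0,0,1,0.5]]' 40; python3 go.py .497 .106 .247 -5
python3 - <<'E'
from lifts import *
d=cam('top');cv2.imwrite('pics/t11.png',d['pixels'][120:250,150:280]);P=cloud(d)
k=(P[...,2]>.12)&(P[...,2]<.165)&(P[...,0]>.45)&(P[...,0]<.66)&(P[...,1]>-.1)&(P[...,1]<.3);print(k.sum())
d2=cam('scene')
a=cv2.resize(d['pixels'][130:230,160:260],(390,390));b=cv2.resize(d2['pixels'][150:250,160:260],(390,390));cv2.imwrite('pics/p11.png',np.hstack([a,b]))
E
```

```text
clock: 50.38
position: [0.5032, 0.1042, 0.247]
ee_rot: [3.141, -0.057, 0.002]
force: [0.2, -0.7, 0.3]
width: 0.498
gripper_force: 0.0
shift AFTER turn [-0.16 -0.03  0.  ]
clock 50.4 pos [0.5032 0.1042 0.247 ] tool y -92.1 tilt 0.1 shift [-0.16 -0.04  0.  ] turn 0.73 F [ 0.2 -0.7  0.3] w 0.498 0.0 q7 -1.41
228
```

View pics/p11.png

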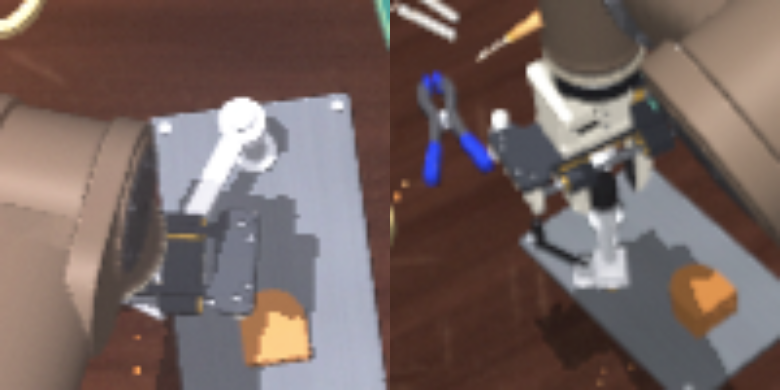

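The left panel shows the gauge arm running from the column (240,115) towards (195,210), under the gripper. The right panel shows the black knob between the fingers at (605,185), the lever post at (540,230) and the stack at (712,290).

Run:
```python
from lifts import *
d=dict(np.load('top7.npz')); a=onz(d,221.5,159.5,.165)[:2]; b=onz(d,210.5,182.6,.15)[:2]; t=np.arctan2(*(b-a)[::-1]); print(a,b,np.degrees(t)%360)
c=np.array([.6448,.039]); 
for dg in (0,): print('knob by arm dir',c+.16*np.array([np.cos(t),np.sin(t)]))
s=dict(np.load('scene7.npz'))
for z in (.250,.26): print('knob by scene',onz(s,215.1,197.4,z))
```

```text
[0.64567399 0.03800897] [0.57345629 0.07357226] 153.782261641873
knob by arm dir [0.50126054 0.10968538]
knob by scene [0.50944732 0.10141771 0.25      ]
knob by scene [0.50199754 0.10523347 0.26      ]
```

```bash
python3 -m creep '[[0,0,0,0.7,0.5],[0,0,0,0,0.5],[0,0,0,0,0],[0,0,0,0,0],[0,0,0,0,0],[0,0,0,0,0],[0,0,0,0,0]]' 40; python3 go.py .4862 .0178 .247 -5
```

```text
clock: 51.35
position: [0.5017, 0.1062, 0.2466]
ee_rot: [-3.137, 0.126, 0.003]
force: [-3.2, 6.6, 2.5]
width: 0.298
gripper_force: 40.0
shift AFTER turn [-0.19  2.24 -0.02]
clock 51.4 pos [0.5017 0.1062 0.2466] tool y -94.6 tilt 0.2 shift [-0.21  2.23 -0.02] turn 0.1 F [-3.2  6.6  2.5] w 0.298 40.0 q7 -1.45
```

```bash
python3 -m creep '[[-0.07,0.22,0,0,0],[-0.065,0.22,0,0,0],[-0.045,0.225,0,0,0],[-0.04,0.225,0,0,0],[-0.02,0.23,0,0,0],[-0.01,0.23,0,0,0],[0,0,0,0,0]]' 40; python3 go.py .4882 .0181 .247 -5
```

```text
clock: 52.22
position: [0.4857, 0.0526, 0.246]
ee_rot: [-3.137, 0.126, 0.008]
force: [-8.3, 4.5, 1.6]
width: 0.294
gripper_force: 40.0
shift AFTER turn [ 0.14  0.85 -0.03]
clock 52.2 pos [0.4857 0.0526 0.246 ] tool y -94.6 tilt 0.3 shift [ 0.13  0.86 -0.03] turn 0.1 F [-8.3  4.5  1.6] w 0.294 40.0 q7 -1.4
```

```bash
python3 -m creep '[[0.03,0.23,0,0,0],[0.02,0.23,0,0,0],[0.04,0.2,0,0,0],[0.04,0.15,0,0,0],[0,0,0,0,0]]' 40; python3 go.py .4882 .0181 .247 -5;  python3 -m creep '[[0.02,0.08,0,0,0],[0,0.06,0,0,0],[0,0,0,0,0]]' 40; python3 go.py .4882 .0181 .247 -5
```

```text
clock: 52.85
position: [0.4889, 0.0199, 0.2459]
ee_rot: [-3.137, 0.127, 0.006]
force: [-3.9, 3.8, -3.0]
width: 0.294
gripper_force: 40.0
shift AFTER turn [-0.01  0.05 -0.03]
clock 52.9 pos [0.4889 0.0199 0.2459] tool y -94.6 tilt 0.2 shift [-0.01  0.04 -0.03] turn 0.09 F [-3.9  3.8 -3. ] w 0.294 40.0 q7 -1.34
clock: 53.22
position: [0.4894, 0.0166, 0.2458]
ee_rot: [-3.135, 0.123, 0.006]
force: [-4.3, 12.2, -1.5]
width: 0.298
gripper_force: 40.0
shift AFTER turn [-0.03 -0.03 -0.03]
clock 53.2 pos [0.4894 0.0166 0.2458] tool y -94.5 tilt 0.3 shift [-0.03 -0.03 -0.03] turn 0.12 F [-4.3 12.2 -1.5] w 0.298 40.0 q7 -1.33
```

```bash
python3 -m creep '[[0,-0.06,0.1,0,0],[0,0,0.12,0,0],[0,0,0.12,0,0],[0,0,0.12,0,0],[0,0,0.12,0,0],[0,0,0.12,0,0],[0,0,0.12,0,0],[0,0,0.12,0,0],[0,0,0.12,0,0],[0,0,0.12,0,0],[0,0,0.05,0,0],[0,0,0,0,0]]' 40; python3 go.py .4882 .0181 .184 -5
```

```text
clock: 54.72
position: [0.4895, 0.017, 0.1968]
ee_rot: [-3.137, 0.126, 0.006]
force: [-4.4, 4.6, -1.1]
width: 0.299
gripper_force: 40.0
shift AFTER turn [-0.03 -0.03  0.32]
clock 54.7 pos [0.4895 0.017  0.1968] tool y -94.6 tilt 0.2 shift [-0.03 -0.03  0.32] turn 0.1 F [-4.4  4.6 -1.1] w 0.299 40.0 q7 -1.27
```

Run:
```python
from lifts import *
d=cam('scene'); np.savez('s12.npz',**{k:d[k] for k in('pixels','z_map','K','R','p')})
cv2.imwrite('pics/p12.png',cv2.resize(d['pixels'][180:255,200:280],(640,600),interpolation=cv2.INTER_CUBIC))
```

```text
(no output)
```

View pics/p12.png

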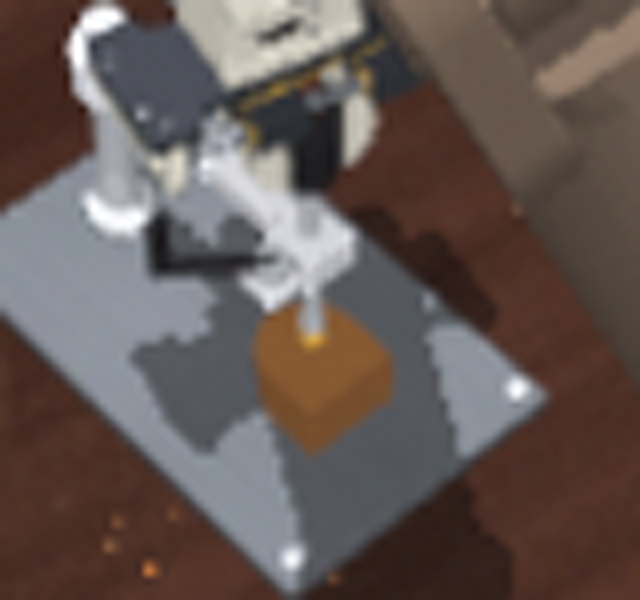

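The view shows the brass tip (313,345) just above the middle of the flush stack, the lever post at (158,245), and the knob in the fingers.

```bash
python3 - <<'E'
from lifts import *
d=dict(np.load('s12.npz'))
for z in (.052,.057,.062,.067): print(z,onz(d,(313.5)/8+200-.5,347/8+180-.5,z).round(4))
E
python3 -m creep '[[0,0,0.08,0,0],[0,0,0.08,0,0],[0,0,0,0,0]]' 40; python3 go.py .4882 .0181 .184 -5;python3 -m creep '[[0,0,0.08,0,0],[0,0,0.06,0,0],[0,0,0,0,0]]' 40; python3 go.py .4882 .0181 .184 -5
```

```text
0.052 [0.4849 0.0172 0.052 ]
0.057 [0.4819 0.0191 0.057 ]
0.062 [0.4788 0.0211 0.062 ]
0.067 [0.4758 0.023  0.067 ]
clock: 55.15
position: [0.4894, 0.0169, 0.1904]
ee_rot: [-3.137, 0.126, 0.006]
force: [-3.8, 4.6, -2.2]
width: 0.296
gripper_force: 40.0
shift AFTER turn [-0.03 -0.03  0.16]
clock 55.1 pos [0.4894 0.0169 0.1904] tool y -94.6 tilt 0.2 shift [-0.03 -0.03  0.16] turn 0.1 F [-3.8  4.6 -2.2] w 0.296 40.0 q7 -1.26
clock: 55.52
position: [0.4895, 0.0169, 0.185]
ee_rot: [-3.137, 0.126, 0.006]
force: [-5.0, 5.2, 0.7]
width: 0.296
gripper_force: 40.0
shift AFTER turn [-0.03 -0.03  0.02]
clock 55.5 pos [0.4895 0.0169 0.185 ] tool y -94.6 tilt 0.2 shift [-0.03 -0.03  0.02] turn 0.1 F [-5.   5.2  0.7] w 0.296 40.0 q7 -1.25
```

```bash
python3 -m creep '[[0,0,0,0,0.45],[0,0,0,0,0.45],[0,0,0,0,0.45],[0,0,-0.5,0,0.5],[0,0,-0.9,0,0.5],[0,0,-0.9,0,0.5],[-0.5,-0.8,-0.4,0,0.5],[-0.5,-0.9,0,0,0.5],[0,-0.9,0,0,0.5],[0,-0.9,0,0,0.5],[0,-0.9,0,0,0.5],[0,-0.5,0,0,0.5]]' 40; python3 go.py .508 .096 .23 -5
python3 - <<'E'
from lifts import *
d=cam('top'); P=cloud(d); np.savez('t13.npz',**{k:d[k] for k in('pixels','z_map','K','R','p')})
k=(P[...,2]>.19)&(P[...,2]<.235)&(abs(P[...,0]-.487)<.04)&(abs(P[...,1]-.018)<.04); m=cv2.erode(k.astype(np.uint8),np.ones((3,3)))>0; print('knob top',k.sum(),P[k].mean(0),np.median(P[m],0) )
k=(P[...,2]>.165)&(P[...,2]<.19)&(abs(P[...,0]-.48)<.08)&(abs(P[...,1]-.09)<.06);print('post',k.sum(),P[k].mean(0) if k.any() else '')
d0=dict(np.load('top7.npz'));P0=cloud(d0);k=(P0[...,2]>.19)&(P0[...,2]<.245)&(abs(P0[...,0]-.586)<.04)&(abs(P0[...,1]-.185)<.04); m=cv2.erode(k.astype(np.uint8),np.ones((3,3)))>0;print('knob0',np.median(P0[m],0))
d2=cam('scene'); np.savez('s13.npz',**{k:d2[k] for k in('pixels','z_map','K','R','p')})
a=cv2.resize(d['pixels'][150:235,190:260],(390,474),interpolation=cv2.INTER_CUBIC);b=cv2.resize(d2['pixels'][185:250,205:258],(386,474),interpolation=cv2.INTER_CUBIC);cv2.imwrite('pics/p13.png',np.hstack([a,b]))
E
```

```text
clock: 57.02
position: [0.4679, 0.2164, 0.2929]
ee_rot: [3.138, -0.127, 0.0]
force: [0.1, -0.6, 0.6]
width: 0.501
gripper_force: 0.0
shift AFTER turn [1.26 2.91 1.58]
clock 57.0 pos [0.4679 0.2164 0.2929] tool y -94.6 tilt 0.1 shift [1.24 2.92 1.58] turn 0.1 F [ 0.1 -0.6  0.6] w 0.501 0.0 q7 -1.79
knob top 69 [0.48618199 0.01624434 0.210384  ] [0.48520041 0.01547914 0.21121319]
post 14 [0.5107304  0.08748848 0.18090854]
knob0 [0.58432314 0.18372009 0.22544178]
```

View pics/p13.png

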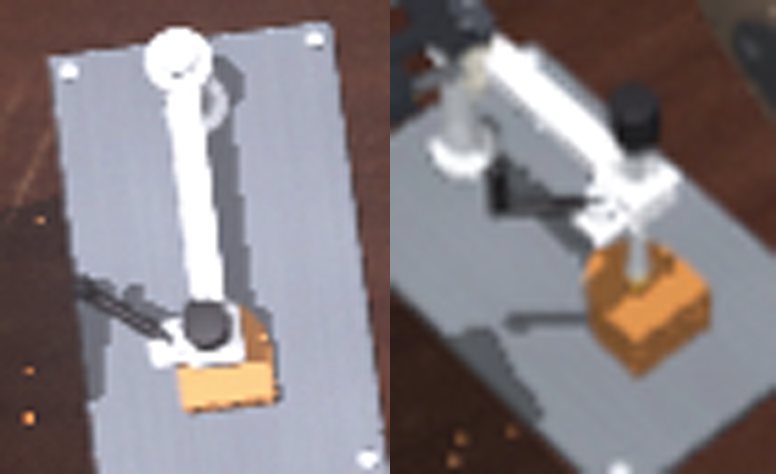

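The left panel shows the arm straight over the stack, with the knob at (207,325) and the lever post end at (85,288). The right panel shows the tip on the top lift at (640,275). Knob top 211 mm gives a rod position near 63.5 mm, so the tip has given about 5.5 mm.

Run:
```python
from lifts import *
d=dict(np.load('t13.npz')); P=cloud(d)
for v in range(194,210): print(v,' '.join('%3d'%(P[v,u,2]*1000) for u in range(200,222)))
print(onz(d,205.3,201.2,.182))
s=dict(np.load('s13.npz')); print(onz(s,205+(497-390)/7.28-.5,185+165/7.28-.5,.182))
```

```text
194   0   0   1  16  10   7  19   9  13  13  12  13  14  16  16  14  13  10  13  13  14  15
195  -1  -3  -3  20  18  10   8  15   9  11  15  15  18  13   8  17  12  10  19  15  14  16
196   0  -5   0  15  15  12   7  18  18  19  15  20  13   4   8  16  15  20  12  11  12  15
197  -5   2   0   9  20  15  13  15   9  14  11  15  10  11   8  19  19   8  14  10   8  10
198  -1  -2   3  12  17   9   7  16  16  16  14  11  23  14  13  12  16  17  12  16  11   8
199  -6   0   0   9 184 178  24  14  21  10  10   6  10   6  13  20   2  15  13  14  10   9
200  -5  10   4 184 181 186 181  13  17  15  18  18  13  13   6  12  15   8  16  15  18  16
201   8   2  -4 182 182 177 181 157  15  14   8  13   8  14  13  20 1661  11  14  19  13  15
202  -2   1  11  -5 183 177 180 156 146  14   8  21  14  20  19  21  13  12  12  13  13  13
203   1  -4  -3   1  13 169 160 147 151 153 149  16  17  17  17  12  13  18  11  18  13  16
204   2  -1   1   2  10  19  13 154 152 157 146 151 147   7  17  16  10  16  10  11  10  12
205   1  -3  -1   2   6  15  15  10 149 146 147 152 148 152 148  23  12  15  12   8  14  18
206  -2   0   4   2  16  12  13  14  13  13 154 153 148 1661 146 144  13  20  20  14   9  10
207   2  -1  -2  -1  11  16  24  17  13   9  19  13 150 146 143 161 149 146  13  13 133 143
208   1   0  -5   1  11 1661  10   7   5  14  16  19  15 145 146 151 152 148 149 156 156 147
209  -2   6  -4   0  -6   8  15  22  20  11  13   7  15  19   9 145 146 146 150 147 149 145
[0.50929615 0.08528181 0.182     ]
[0.50975764 0.08794494 0.182     ]
```

```bash
python3 -m creep '[[0,0,0,-1,0.45],[0,0,0,-1,0.45],[0,0,0,-1,0.45],[0,0,0,-1,0.45],[0,0,0,-1,0.45],[0,0,0,-1,0.45],[0,0,0,-1,0.45],[0,0,0,-1,0.45],[0,0,0,-1,0.45],[0,0,0,-1,0.45],[0,0,0,-1,0.45],[0,0,0,-1,0.45]]' 20 >/dev/null;  python3 -m creep '[[0,0,0,-1,0.45],[0,0,0,-1,0.45],[0,0,0,-1,0.45],[0,0,0,-1,0.45],[0,0,0,-1,0.45],[0,0,0,-1,0.45],[0,0,0,-1,0.45],[0,0,0,-1,0.45],[0,0,0,-1,0.45],[0,0,0,-1,0.45],[0,0,0,-1,0.45],[0,0,0,-1,0.45]]' 20;python3 go.py .5105 .087 .215 -85
```

```text
clock: 60.12
position: [0.4679, 0.212, 0.2936]
ee_rot: [2.197, 2.245, -0.0]
force: [-0.0, -0.1, 0.1]
width: 0.454
gripper_force: 0.0
shift AFTER turn [-3.2   0.79  1.97]
clock 60.1 pos [0.4679 0.212  0.2936] tool y 1.2 tilt 0.0 shift [-3.15  1.    1.97] turn -0.94 F [-0.  -0.1  0.1] w 0.454 0.0 q7 -0.3
```

```bash
python3 -m creep '[[-0.6,0.2,0,0,0.4],[-0.8,0.25,0,0,0.4],[-0.8,0.25,0,0,0.4],[-0.6,0.2,0,0,0.4],[-0.35,0.1,0,0,0.4],[0,0,0.8,0,0.4],[0,0,0.8,0,0.4],[0,0,0.37,0,0.4],[0,0,0,0,0.4]]' 20;python3 go.py .5105 .087 .167
```

```text
clock: 61.25
position: [0.5097, 0.0886, 0.2143]
ee_rot: [-2.197, -2.245, 0.002]
force: [-0.3, 1.0, -0.3]
width: 0.399
gripper_force: 0.0
clock 61.2 pos [0.5097 0.0886 0.2143] tool y 1.2 tilt 0.1 shift [-0.04  0.02  1.18] turn 0.0 F [-0.3  1.  -0.3] w 0.399 0.0 q7 0.05
```

```bash
python3 -m creep '[[-0.04,0.02,0.5,0,0.4],[0,0,0.4,0,0.4],[0,0,0.25,0,0.4],[0,0,0.02,0,0.4],[0,0,0,0,0.4],[0,0,0,0,0],[0,0,0,0,0],[0,0,0,0,0],[0,0,0,0,0]]' 20;python3 go.py .5105 .087 .167
```

```text
clock: 62.38
position: [0.5111, 0.0875, 0.168]
ee_rot: [2.197, 2.245, 0.001]
force: [0.7, 1.0, 0.4]
width: 0.12
gripper_force: 20.0
clock 62.4 pos [0.5111 0.0875 0.168 ] tool y 1.3 tilt 0.0 shift [-0.01 -0.02  0.03] turn 0.0 F [0.7 1.  0.4] w 0.12 20.0 q7 0.11
```

```bash
python3 -m creep '[[0.08,-0.16,0,0,0],[0.08,-0.16,0,0,0],[0,0,0,0,0]]' 20;python3 go.py .5 .08 .167;python3 -m creep '[[0.035,-0.176,0,0,0],[0.035,-0.176,0,0,0],[0,0,0,0,0]]' 20; python3 go.py .5 .08 .167
```

```text
clock: 62.75
position: [0.4973, 0.0942, 0.168]
ee_rot: [-2.195, -2.246, -0.0]
force: [1.1, 2.3, 1.0]
width: 0.116
gripper_force: 20.0
clock 62.8 pos [0.4973 0.0942 0.168 ] tool y 1.3 tilt 0.1 shift [-0.36  0.06  0.03] turn 0.0 F [1.1 2.3 1. ] w 0.116 20.0 q7 0.08
clock: 63.12
position: [0.4833, 0.0972, 0.1681]
ee_rot: [-2.195, -2.246, -0.002]
force: [1.3, 5.6, 3.0]
width: 0.12
gripper_force: 20.0
clock 63.1 pos [0.4833 0.0972 0.1681] tool y 1.3 tilt 0.1 shift [-0.44  0.41  0.03] turn 0.0 F [1.3 5.6 3. ] w 0.12 20.0 q7 0.06
```

```bash
python3 -m creep '[[-0.012,-0.18,0,0,0],[-0.012,-0.18,0,0,0],[0,0,0,0,0]]' 20;python3 go.py .5 .08 .167
```

```text
clock: 63.5
position: [0.4687, 0.0951, 0.168]
ee_rot: [-2.196, -2.245, 0.0]
force: [-0.9, 2.3, 3.6]
width: 0.121
gripper_force: 20.0
clock 63.5 pos [0.4687 0.0951 0.168 ] tool y 1.3 tilt 0.1 shift [-0.39  0.77  0.02] turn 0.0 F [-0.9  2.3  3.6] w 0.121 20.0 q7 0.04
```

```bash
python3 -m creep '[[-0.06,-0.17,0,0,0],[-0.06,-0.17,0,0,0],[0,0,0,0,0]]' 30;python3 go.py .5 .08 .167; python3 -m creep '[[-0.1,-0.15,0,0,0],[-0.1,-0.15,0,0,0],[0,0,0,0,0]]' 30;python3 go.py .5 .08 .167
```

```text
clock: 63.88
position: [0.4555, 0.0893, 0.1681]
ee_rot: [-2.197, -2.245, 0.001]
force: [0.1, 2.1, 6.3]
width: 0.118
gripper_force: 30.0
clock 63.9 pos [0.4555 0.0893 0.1681] tool y 1.2 tilt 0.0 shift [-0.26  1.11  0.03] turn 0.0 F [0.1 2.1 6.3] w 0.118 30.0 q7 0.03
clock: 64.25
position: [0.4448, 0.0811, 0.1684]
ee_rot: [2.197, 2.244, 0.002]
force: [4.4, 2.1, 4.5]
width: 0.112
gripper_force: 30.0
clock 64.2 pos [0.4448 0.0811 0.1684] tool y 1.2 tilt 0.1 shift [-0.06  1.38  0.04] turn 0.0 F [4.4 2.1 4.5] w 0.112 30.0 q7 0.02
```

```bash
python3 -m creep '[[-0.06,-0.07,0,0,0],[0,0,0,0,0],[0,0,0,0,0]]' 30;python3 go.py .5 .08 .167; python3 -m creep '[[-0.06,-0.07,0,0,0],[0,0,0,0,0],[0,0,0,0,0]]' 30;python3 go.py .5 .08 .167
```

```text
clock: 64.62
position: [0.4443, 0.0804, 0.1688]
ee_rot: [2.194, 2.244, 0.009]
force: [11.4, 8.8, -2.5]
width: 0.117
gripper_force: 30.0
clock 64.6 pos [0.4443 0.0804 0.1688] tool y 1.3 tilt 0.4 shift [-0.04  1.39  0.05] turn 0.0 F [11.4  8.8 -2.5] w 0.117 30.0 q7 0.02
clock: 65.0
position: [0.4439, 0.0795, 0.1693]
ee_rot: [2.191, 2.244, 0.015]
force: [19.4, 14.8, -10.3]
width: 0.117
gripper_force: 30.0
clock 65.0 pos [0.4439 0.0795 0.1693] tool y 1.4 tilt 0.6 shift [-0.02  1.4   0.07] turn 0.0 F [ 19.4  14.8 -10.3] w 0.117 30.0 q7 0.02
```

```bash
python3 -m creep '[[0.11,0.13,0,0,0],[0,0,0,0,0.3],[0,0,0,0,0.3],[0,0,-0.5,0,0.3],[0,0,-0.9,0,0.4],[0,0,-0.9,0,0.4],[0,0,-0.7,0,0.4],[0.9,0,0,0,0.5],[0.9,0,0,0,0.5],[0.9,0,0,0,0.5],[0.9,0,0,0,0.5],[0.9,0,0,0,0.5]]' 30
python3 -m creep '[[0.9,0,0,0,0.5],[0.9,0,0,0,0.5],[0,0,0,0,0.5]]'
python3 - <<'E'
from lifts import *
d=cam('top'); P=cloud(d)
k=(P[...,2]>.19)&(P[...,2]<.235)&(abs(P[...,0]-.487)<.04)&(abs(P[...,1]-.018)<.04); m=cv2.erode(k.astype(np.uint8),np.ones((3,3)))>0; print('knob top',k.sum(),P[k].mean(0),np.median(P[m],0) )
k=(P[...,2]>.165)&(P[...,2]<.19)&(abs(P[...,0]-.48)<.08)&(abs(P[...,1]-.09)<.06);print('post',k.sum(),P[k].mean(0) if k.any() else '')
d2=cam('scene')
a=cv2.resize(d['pixels'][150:235,190:260],(390,474),interpolation=cv2.INTER_CUBIC);b=cv2.resize(d2['pixels'][185:250,205:258],(386,474),interpolation=cv2.INTER_CUBIC);cv2.imwrite('pics/p14.png',np.hstack([a,b]))
E
```

```text
clock: 66.5
position: [0.439, 0.2609, 0.2873]
ee_rot: [-2.198, -2.244, 0.003]
force: [1.0, -0.6, 0.4]
width: 0.498
gripper_force: 0.0
clock: 66.88
position: [0.4368, 0.3348, 0.2867]
ee_rot: [2.193, 2.249, -0.004]
force: [0.2, -1.1, 0.3]
width: 0.499
gripper_force: 0.0
knob top 70 [0.48610388 0.01597007 0.21088669] [0.48465249 0.01478023 0.21191131]
post 14 [0.4444022  0.07883581 0.17814625]
```

View pics/p14.png

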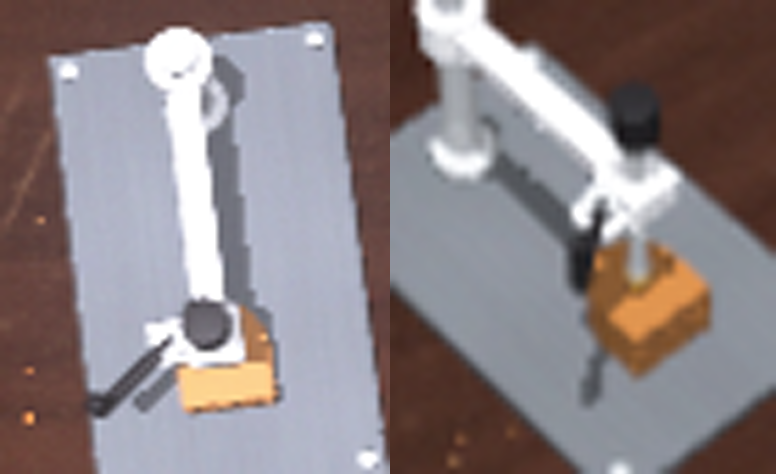

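The view shows the lever turned hard on with its post at (98,405), the knob height unchanged at (207,325), the arm home, the tip on the top lift at (640,275) and the stack still flush. Handing in.

```bash
python3 -c "
from cell import sign_off; print(sign_off())"
```

```text
the job is handed in; nothing more can be done
None
```

I handed the job in: the three lifts present are stacked flush on the seat, the arm is fully home, the probe tip is pushed in about 5.5 mm of its 10 mm, and the clamp lever is hard on; the system gave no verdict back.

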